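# Put the setting tools back on their shadow plates

### The job

Clear up after setting the press: lay the small machinist's square from the row of tools (not the other one at the far left end of the worktop), the stubby screwdriver, the hex key and the centre punch each on the shadow plate that shows its outline, flat, on the outline and pointing the same way as it. The yellow scriber and the loose nut have no plate; leave them where they lie.

Things in the scene. Friction and masses are not known exactly. Their poses are not given: they have to be found in the camera images.
- square_mid (a point): Small plain steel machinist's square lying flat, 91 x 70 mm: stock 12 x 70 mm, 14 mm high; blade 15 mm wide, 2 mm thick, leaves one end of the stock at a right angle. Point in the stock, 5 mm from mid-length towards the bladeless end, 7 mm up. y along the stock away from the blade, x from the stock along the blade, z up. Grip across the stock here (closing along x).
- stubby_mid (a point): Stubby screwdriver lying flat: black ball handle, short steel blade, 85 mm long, 35 wide, 33 high. Point in the middle of the handle, 16.5 mm up. y from blade to handle end (handle reaches 25 mm either way, blade tip 56 mm towards -y), x across, z up. Grip across the handle (closing along x, 30 to 35 mm wide).
- hexkey_mid (a point): Black L-shaped hex key lying flat, 96 x 32 mm, bar 8 mm wide and 8 mm high. Point on the long arm's centreline, 4.5 mm up, 36 mm from the short arm's centreline. y along the long arm away from the bend, x the way the short arm points, z up. Grip across the long arm here (closing along x).
- punch_mid (a point): Black steel centre punch lying flat, 111 mm long, 12 mm across, with a narrower pointed steel tip. This point is at its middle, 6 mm up. y runs along it towards the tip; x across; z up. Grip across it here (closing along x).
- plate_square: Fixed grey plate 104 x 140 mm, 4 mm thick, flat on the worktop; white silhouette of the square (an L with a broad leg). Origin at worktop level under the small steel-rimmed hole near one short edge; z up, y from the hole along the long side over the silhouette. Covers x -52 to 52, y -15 to 125. In place, square_mid is at (-40, 67, 11) mm here and its x and y axes point as the plate's.
- plate_stubby: Fixed grey plate 104 x 140 mm, 4 mm thick, flat on the worktop; white silhouette of the stubby screwdriver (fat handle, short blade). Origin at worktop level under the small steel-rimmed hole near one short edge; z up, y from the hole along the long side over the silhouette. Covers x -52 to 52, y -15 to 125. In place, stubby_mid is at (0, 76, 20.5) mm here and its x and y axes point as the plate's.
- plate_hexkey: Fixed grey plate 104 x 140 mm, 4 mm thick, flat on the worktop; white silhouette of the hex key (a narrow L). Origin at worktop level under the small steel-rimmed hole near one short edge; z up, y from the hole along the long side over the silhouette. Covers x -52 to 52, y -15 to 125. In place, hexkey_mid is at (-12, 54, 8.5) mm here and its x and y axes point as the plate's.
- plate_punch: Fixed grey plate 104 x 140 mm, 4 mm thick, flat on the worktop; white silhouette of the centre punch (a straight bar with a narrower tip). Origin at worktop level under the small steel-rimmed hole near one short edge; z up, y from the hole along the long side over the silhouette. Covers x -52 to 52, y -15 to 125. In place, punch_mid is at (0, 62, 10) mm here and its x and y axes point as the plate's.
- scriber_mid (a point): Yellow scriber lying among the tools, 136 mm long, 12 mm across; this point is its middle, 6 mm up, y along it. It has no plate: leave it where it lies.
- nut_mid (a point): Loose steel M12 nut, 19 x 22 mm, 10 mm high, lying behind the tools; this point is its middle, 5 mm up. It has no plate: leave it where it lies.

How it is judged:
At the end, for the whole second after the job is handed in: Each of the four tools lies released and at rest, flat on its own plate (its point within 10 mm of its place along each of the plate's x and y axes and within 5 mm in height, tilt under 0.12 rad), its axes within 0.2 rad of the plate's and pointing the same way, not reversed (x of square_mid in the frame of plate_square between -0.05 and -0.03 m and y of square_mid in the frame of plate_square between 0.057 and 0.077 m and z of square_mid in the frame of plate_square between 0.006 and 0.016 m and angle between the y axis of square_mid and the y axis of plate_square, either way round below 0.2 rad and y of plate_square in the frame of square_mid below -0.02 m and angle between each of square_mid, stubby_mid, hexkey_mid, punch_mid's own z axis and vertical below 0.12 rad and x of stubby_mid in the frame of plate_stubby between -0.01 and 0.01 m and y of stubby_mid in the frame of plate_stubby between 0.066 and 0.086 m and z of stubby_mid in the frame of plate_stubby between 0.0155 and 0.0255 m and angle between the y axis of stubby_mid and the y axis of plate_stubby, either way round below 0.2 rad and y of plate_stubby in the frame of stubby_mid below -0.02 m and x of hexkey_mid in the frame of plate_hexkey between -0.022 and -0.002 m and y of hexkey_mid in the frame of plate_hexkey between 0.044 and 0.064 m and z of hexkey_mid in the frame of plate_hexkey between 0.0035 and 0.0135 m and angle between the y axis of hexkey_mid and the y axis of plate_hexkey, either way round below 0.2 rad and y of plate_hexkey in the frame of hexkey_mid below -0.02 m and x of punch_mid in the frame of plate_punch between -0.01 and 0.01 m and y of punch_mid in the frame of plate_punch between 0.052 and 0.072 m and z of punch_mid in the frame of plate_punch between 0.005 and 0.015 m and angle between the y axis of punch_mid and the y axis of plate_punch, either way round below 0.2 rad and y of plate_punch in the frame of punch_mid below -0.02 m); the robot touches nothing.
It fails at once if the scriber was moved by more than 25 mm (distance of scriber_mid from where it was at the start of the episode above 0.025 m).
It fails at once if the nut was moved by more than 25 mm (distance of nut_mid from where it was at the start of the episode above 0.025 m).
It also fails if it takes over 104 s, if anything falls off the work surface, if the arm or the gripper's body presses on something with over 40 N, if the wrist force passes 120 N, or if a joint passes its speed limit or range.

### The arm

A 7-joint arm with a two-finger parallel gripper is mounted at the origin on a cart in front of the work surface, level with it; the furniture and walls round the work are solid. World frame = base frame: x ahead of the robot, y to its left, z up, the work surface at z = 0. Lengths are in m, angles in rad, forces in N, time in s.
With the tool pointing down it reaches from about 0.4 to 0.85 m from the base axis. Payload 10.4 kg.
Tool frame: the origin (TCP) lies at the very end of the fingers, on their centre line; the grasp point (between the pads) lies 19 mm behind it; z points along the fingers, y is the direction in which the jaws open and shut (so a half turn about z gives the same grasp; the last joint's range is limited). The gripper opens to 87 mm and grips with 3 to 60 N. Pads are 19 mm wide; open, the fingers measure 117 mm over their backs; the gripper's body (75 mm by 190 mm) begins 51 mm behind the grasp point.
Start: joints at [-1.14, 0.332, -0.065, 1.46, 0.022, 1.35, -0.088], TCP at [0.274, 0.562, 0.223] pointing down, gripper open.
Joint ranges: [-2.6, 2.6], [-0.5, 2.12], [-1.47, 1.34], [0.16, 2.42], [-1.27, 4.41], [0.06, 2.06], [-2.6, 2.6]. Speed limits (rad/s): [2.22, 2.22, 2.79, 2.79, 3.14, 3.14, 3.14].

### API

Orientations are given as a unit quaternion [x, y, z, w].
In Python, from bench import r gives the robot as it stands.
- The arm moves only by the shell command python3 -m crank 'ROWS' [FORCE]. ROWS is JSON, a list of rows, each a list of 3 entries, a list of its own where there are three numbers: the opening, from -1 (shut) to 1 (fully open), so that 0 is half open, then the shift along the tool's x, y, z in mm, then the turn about the tool's z in degrees. A call has 1 to 12 rows; each row is the pose to reach, as a shift and turn from the pose commanded when the call began, along the tool's axes at that moment; what a row does not reach only later rows make up. A row lasts 1/12 s, in which the tool goes at most 41.7 mm and 7.16 degrees, less where a joint would pass 70% of its speed; a pose out of reach is approached as far as the arm can. A call with a gripper value outside its range is refused whole. The fingers move at their own pace and stop on an object; FORCE is the grip in N (left out, the last holds). Time passes only in rows, so rows that repeat a pose let the fingers close. It gives the time, the measured TCP pose, the force and the opening at its end, in the units of the state.
- r.read_state(): the state, without advancing time (a new reading comes with each control period).
- r.camera(name): name is "scene" or "side" or "wrist"; returns a dict with "pixels" (480x640x3 uint8, red, green, blue), "fov_y" (degrees; the focal length in pixels is half the picture's height over the tangent of half this angle, whatever the lens; pixels are square), "cx", "cy" (the principal point, pixels), "cam_to_world" (4x4, takes a point from camera to world coordinates). Camera axes: x right, y down, z forward; pixel columns grow to the right and rows downward; lengths in m; the calibration is good to about 2 mm. A picture is of the moment at which its call begins. There is no depth.
- r.close_job(): hands the job in, once; it reports no verdict.
The state is a dict: "time": time; "joint_positions": joint angles; "joint_vel": joint speeds; "joint_torque": joint torques, N m; "ee_pos": TCP position; "eef_rot": TCP orientation; "ft_force": force on the tool from outside, world axes, zero at the start; "torque": the same for the moment, N m; "width": finger opening in m.
Only numpy, scipy, OpenCV 4.12 (cv2) and the standard library are available. Lean on these libraries where they do the work, as an engineer would, in place of code of your own. Each camera call takes 0.05 s, during which the arm holds its last target.

## Working session

There is one attempt and no reset: what is moved stays moved. The work goes in short steps, Python scripts to look and compute and a shell command to move; the robot and the scene stay as the last step left them, time stands still between calls to the robot, and variables do not carry over. Pictures are saved under pics/ and viewed, and the job is handed in when it is done.

```bash
mkdir -p pics; ls; python3 - <<'E'
from bench import r
import cv2,numpy as np
s=r.read_state();print(s)
for n in ["scene","side","wrist"]:
    c=r.camera(n);cv2.imwrite(f"pics/{n}0.png",c["pixels"][:,:,::-1]);print(n,c["fov_y"],c["cx"],c["cy"],np.round(c["cam_to_world"],3).tolist())
E
```

```text
pics
{'time': 0.0, 'joint_positions': array([-1.13958064,  0.33288812, -0.06469031,  1.46091957,  0.02160549,
        1.34989396, -0.08849971]), 'joint_vel': array([ 0.00014729,  0.00242905,  0.00104487, -0.00122598, -0.00028941,
        0.00021619,  0.00014349]), 'joint_torque': array([-7.72876301e-04, -6.23262191e+01,  2.44138227e-02, -3.89900279e+01,
       -6.12884690e-02,  3.98069608e-02,  1.38224063e-04]), 'ee_pos': array([0.27384545, 0.56139388, 0.22175415]), 'eef_rot': array([ 2.24959385e-01,  9.74367885e-01, -6.95851571e-04, -1.23301136e-04]), 'ft_force': array([-0.32651971, -0.48336649,  0.79601655]), 'torque': array([ 0.0001459 , -0.05318253, -0.03044714]), 'width': 0.0871871642903171}
scene 57.54035752430974 321.6173316815082 239.8509859473934 [[0.861, -0.357, 0.364, 0.187], [-0.509, -0.628, 0.589, -0.548], [0.018, -0.692, -0.722, 0.726], [0.0, 0.0, 0.0, 1.0]]
side 43.97557674548914 319.17347082963664 234.3416336555925 [[-0.987, -0.035, 0.155, 0.308], [-0.157, 0.364, -0.918, 1.362], [-0.024, -0.931, -0.365, 0.594], [0.0, 0.0, 0.0, 1.0]]
wrist 58.423181369384075 316.0280934275577 237.69785934083896 [[0.439, 0.863, 0.25, 0.205], [0.899, -0.421, -0.124, 0.595], [-0.002, 0.279, -0.96, 0.384], [0.0, 0.0, 0.0, 1.0]]
```

View pics/scene0.png

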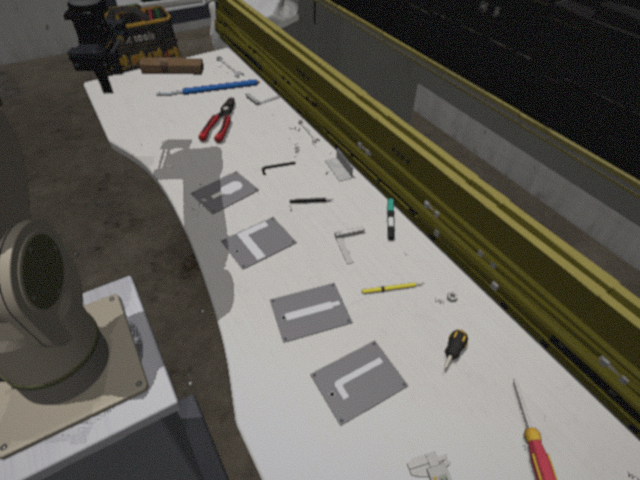

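View pics/side0.png

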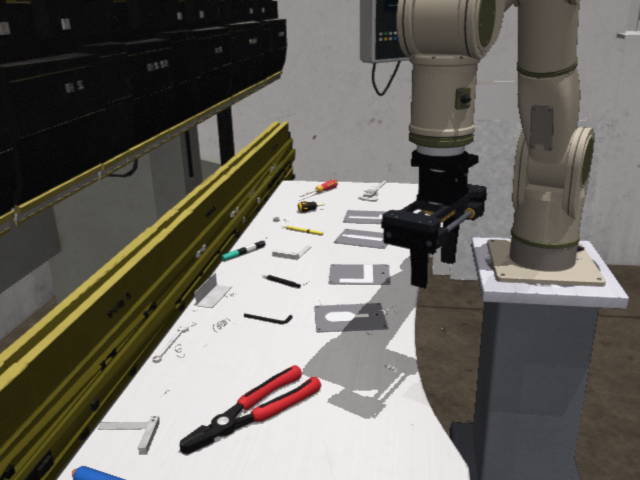

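View pics/wrist0.png

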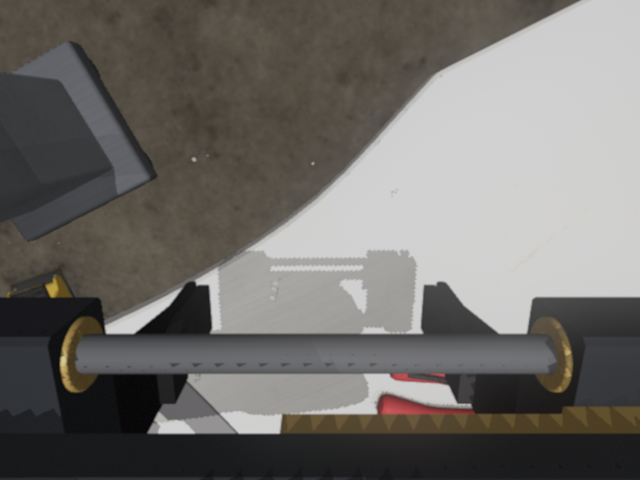

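The scene view shows the plates, near to far in the picture: hexkey (360,382), punch (311,312), square (260,242) and stubby (225,192). The tools are the stubby (455,345), nut (452,297), scriber (392,288), square (348,245), punch (312,200) and hex key (279,167). The other square is at (265,97). Next I measure them.

```bash
cat > h.py <<'E'
import numpy as np,cv2
from bench import r
def cam(n): 
    c=r.camera(n); return c
def ray(c,uv,z):
    uv=np.atleast_2d(np.array(uv,float)); f=240/np.tan(np.radians(c["fov_y"])/2)
    d=np.c_[(uv[:,0]-c["cx"])/f,(uv[:,1]-c["cy"])/f,np.ones(len(uv))]
    M=np.array(c["cam_to_world"]); d=d@M[:3,:3].T; o=M[:3,3]
    return o+d*((z-o[2])/d[:,2])[:,None]
def proj(c,P):
    P=np.atleast_2d(P);f=240/np.tan(np.radians(c["fov_y"])/2);M=np.array(c["cam_to_world"])
    q=(P-M[:3,3])@M[:3,:3]; return np.c_[q[:,0]/q[:,2]*f+c["cx"],q[:,1]/q[:,2]*f+c["cy"]]
E
python3 - <<'E'
from h import *
import pickle
c=cam("scene");c2=cam("side");pickle.dump((c,c2),open("c0.pkl","wb"))
for nm,cc,b in [("scA",c,(180,140,400,275)),("scB",c,(260,265,480,430)),("siA",c2,(180,170,400,340))]:
    x0,y0,x1,y1=b
    p=cc["pixels"][y0:y1,x0:x1,::-1]; s=min(800/(x1-x0),600/(y1-y0))
    cv2.imwrite(f"pics/{nm}.png",cv2.resize(p,None,fx=s,fy=s,interpolation=cv2.INTER_CUBIC)); print(nm,s)
# plates
g=cv2.cvtColor(c["pixels"],cv2.COLOR_RGB2GRAY)
for n,p in dict(hexkey=(360,382),punch=(311,312),square=(260,242),stubby=(225,192)).items():
    print(n,np.round(ray(c,p,0.004)[0],3), g[p[1]-2:p[1]+3,p[0]-2:p[0]+3].tolist()[0])
for n,p in dict(stubby=(455,345),nut=(452,297),scr=(392,288),sq=(348,245),punch=(312,200),hex=(279,167)).items(): print(n,np.round(ray(c,p,0.005)[0],3))
E
```

```text
scA 3.6363636363636362
scB 3.6363636363636362
siA 3.5294117647058822
hexkey [ 0.434 -0.289  0.004] [118, 116, 114, 119, 115]
punch [ 0.432 -0.119  0.004] [189, 187, 186, 191, 191]
square [0.426 0.104 0.004] [115, 114, 115, 111, 113]
stubby [0.423 0.307 0.004] [187, 190, 184, 188, 185]
stubby [ 0.628 -0.318  0.005]
nut [ 0.7   -0.231  0.005]
scr [ 0.607 -0.151  0.005]
sq [ 0.594 -0.004  0.005]
punch [0.6   0.171 0.005]
hex [0.589 0.333 0.005]
```

View pics/scA.png

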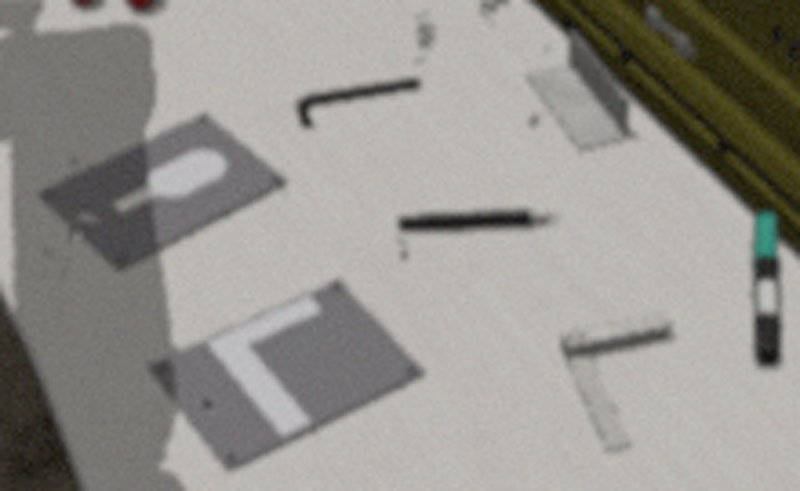

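View pics/scB.png

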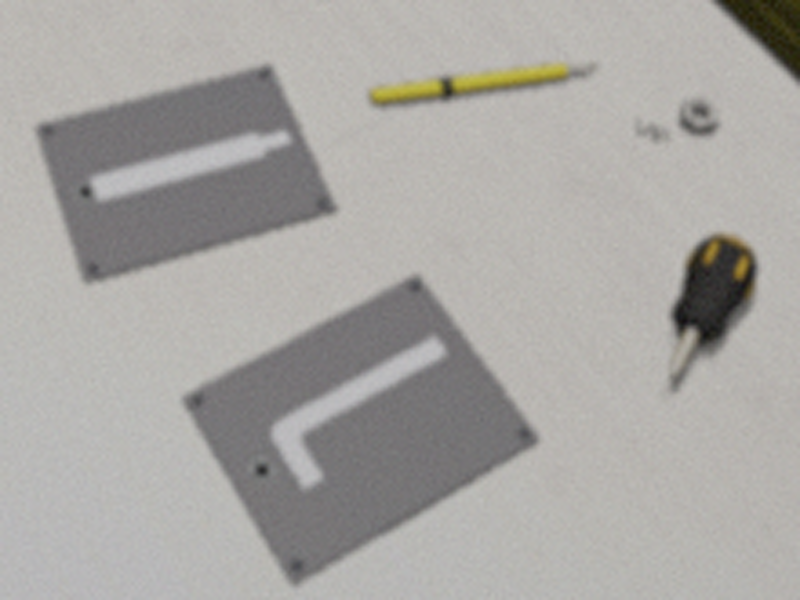

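View pics/siA.png

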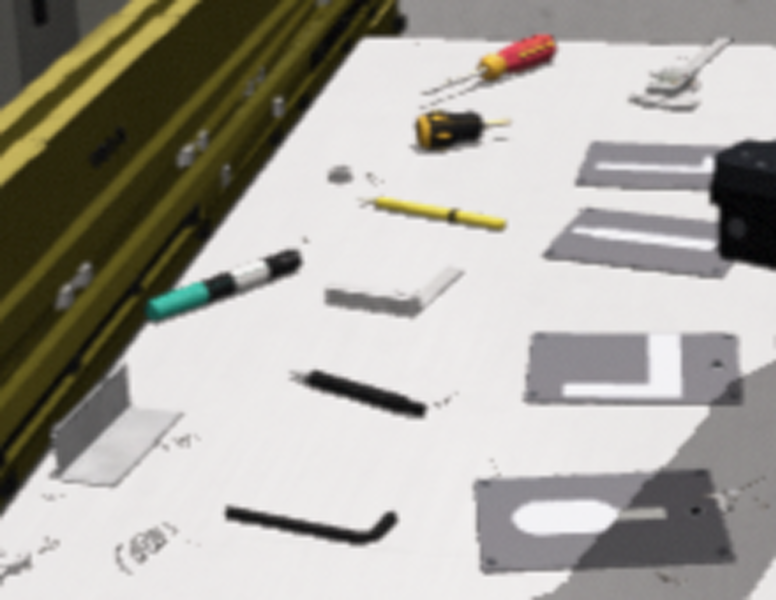

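```bash
cat > m.py <<'E'
from h import *
import pickle
c,c2=pickle.load(open("c0.pkl","rb"))
A=lambda L:np.array(L)/3.63636+[180,140]-0.36
B=lambda L:np.array(L)/3.63636+[260,265]-0.36
g=cv2.cvtColor(c["pixels"],cv2.COLOR_RGB2GRAY)
T=np.array([[-52,-15],[-52,125],[52,125],[52,-15],[0,0]])/1000.
pl={"stubby":A([(40,193),(207,115),(285,183),(120,270),(88,218)]),"square":A([(150,370),(338,282),(423,374),(230,470),(207,403)]),
"punch":B([(38,127),(271,67),(336,210),(88,282),(86,191)]),"hexkey":B([(184,400),(419,276),(537,438),(295,583),(262,469)])}
PL={}
for n,p in pl.items():
    cv=cv2.cornerSubPix(g,p[:4].astype(np.float32).reshape(-1,1,2),(3,3),(-1,-1),(3,20,.01)).reshape(-1,2)
    W=ray(c,p,.004)[:,:2]; 
    a=T[:4]-T[:4].mean(0); b=W[:4]-W[:4].mean(0)
    th=np.arctan2((a[:,0]*b[:,1]-a[:,1]*b[:,0]).sum(),(a*b).sum())
    R=np.array([[np.cos(th),-np.sin(th)],[np.sin(th),np.cos(th)]]); o=W[:4].mean(0)-R@T[:4].mean(0)
    PL[n]=(o,th); print(n,"o",o.round(4),"yaw",np.degrees(th).round(1),"res mm",((W-(T@R.T+o))*1000).round(1).tolist())
off=dict(square=(-.04,.067),stubby=(0,.076),hexkey=(-.012,.054),punch=(0,.062))
for n in off:
    o,th=PL[n];R=np.array([[np.cos(th),-np.sin(th)],[np.sin(th),np.cos(th)]]);print(n,"goal",(o+R@off[n]).round(4),np.degrees(th).round(1))
E
python3 m.py
python3 - <<'E'
from h import *
import pickle
c,c2=pickle.load(open("c0.pkl","rb"))
def blob(cc,box,fn,z):
    x0,y0,x1,y1=box;p=cc["pixels"][y0:y1,x0:x1].astype(int)
    m=fn(p).astype(np.uint8);n,l,s,_=cv2.connectedComponentsWithStats(m);k=1+np.argmax(s[1:,4])
    v,u=np.where(l==k);W=ray(cc,np.c_[u+x0,v+y0],z)[:,:2];return W
dark=lambda t:(lambda p:p.max(2)<t)
yel=lambda p:(p[:,:,0]-p[:,:,2]>60)
for n,b1,b2,f,z in [("punch",(285,190,340,212),(255,268,310,292),dark(90),.006),("hex",(255,155,300,180),(240,308,298,330),dark(100),.0045),("scr",(355,275,430,300),(280,220,330,240),yel,.006),("stubby",(435,320,475,375),(290,198,335,217),dark(110),.0165)]:
  for cc,b in((c,b1),(c2,b2)):
    W=blob(cc,b,f,z);m=W.mean(0);(cx,cy),(w,h),a=cv2.minAreaRect((W*1000).astype(np.float32))
    d=np.linalg.eigh(np.cov(W.T))[1][:,1];print(n,len(W),"mean",m.round(4),"rect",round(cx,1),round(cy,1),round(w,1),round(h,1),"ax deg",np.degrees(np.arctan2(d[1],d[0])).round(1))
E
```

```text
stubby o [0.3698 0.2989] yaw -79.0 res mm [[1.6, -0.3], [-0.2, -1.5], [-3.0, 1.7], [1.6, 0.1], [-3.3, 6.4]]
square o [0.3685 0.101 ] yaw -84.4 res mm [[1.3, -1.9], [-0.9, -1.2], [-2.0, 0.9], [1.7, 2.1], [1.1, 5.1]]
punch o [ 0.3785 -0.1046] yaw -101.7 res mm [[1.1, -0.9], [-1.5, -1.0], [-1.2, 1.5], [1.6, 0.4], [0.8, 2.3]]
hexkey o [ 0.3794 -0.2836] yaw -90.5 res mm [[0.7, -1.6], [-0.4, -1.7], [-1.7, 2.0], [1.4, 1.3], [0.8, 1.9]]
square goal [0.4313 0.1473] -84.4
stubby goal [0.4444 0.3134] -79.0
hexkey goal [ 0.4335 -0.2721] -90.5
punch goal [ 0.4392 -0.1172] -101.7
punch 119 mean [0.5895 0.1734] rect 589.9 173.4 13.0 89.8 ax deg 154.0
punch 144 mean [0.5935 0.1782] rect 593.2 178.3 19.0 96.3 ax deg 153.0
hex 82 mean [0.5858 0.3412] rect 587.6 341.4 95.3 28.3 ax deg 172.9
hex 157 mean [0.5865 0.346 ] rect 590.8 346.1 98.2 33.0 ax deg 173.7
scr 122 mean [ 0.6228 -0.1553] rect 623.6 -155.7 9.8 67.9 ax deg 159.5
scr 60 mean [ 0.626  -0.1558] rect 626.8 -156.8 19.6 68.7 ax deg 156.7
stubby 443 mean [ 0.6228 -0.3222] rect 621.9 -323.2 69.0 32.5 ax deg -150.7
stubby 141 mean [ 0.6231 -0.312 ] rect 624.9 -312.1 54.9 93.9 ax deg 87.9
```

```bash
cat >> h.py <<'E'
from scipy.spatial.transform import Rotation as Ro
def to(x,y,z,yang):
    """shift in tool axes (mm) & turn for TCP target, tool-y world angle (deg, mod 180)"""
    s=r.read_state();R=Ro.from_quat(s["eef_rot"]).as_matrix();R[:2,2]=0;R[2,:2]=0
    d=R.T@(np.array([x,y,z])-s["ee_pos"])*1000
    a=np.degrees(np.arctan2(R[1,1],R[0,1])); t=-((yang-a+90)%180-90)
    print("shift",d.round(1),"turn",round(t,1),"| now",s["ee_pos"].round(4),"yang",round(a,2),"w",round(s["width"],4),"t",round(s["time"],2),"j",np.round(s["joint_positions"],2)[[0,6]],"F",s["ft_force"].round(1))
    return d,t
E
python3 -c "
from h import *
to(.6,.24,.25,90)"
```

```text
shift [-434.1 -146.1  -27.8] turn -26.0 | now [0.2739 0.5616 0.2222] yang 64.0 w 0.087 t 0.25 j [-1.14 -0.09] F [ 0.   0.2 -0.1]
```

```bash
python3 -m crank '[[1,[-15,-5,-5],-2],[1,[-45,-15,-10],-4],[1,[-85,-29,-28],-7],[1,[-125,-42,-28],-10],[1,[-165,-56,-28],-13],[1,[-205,-69,-28],-16],[1,[-245,-83,-28],-19],[1,[-285,-96,-28],-22],[1,[-325,-110,-28],-24],[1,[-365,-123,-28],-26],[1,[-400,-135,-28],-26],[1,[-434,-146,-28],-26]]' 20
python3 -m crank '[[0,[0,0,0],0],[0,[0,0,0],0],[0,[0,0,0],0]]'
python3 - <<'E'
from h import *
import pickle
c=cam("wrist");pickle.dump(c,open("w1.pkl","wb"));cv2.imwrite("pics/w1.png",c["pixels"][:,:,::-1]);to(.6,-.2,.25,90)
E
```

```text
time: 1.25
ee_pos: [0.6015, 0.238, 0.2507]
eef_rot: [0.0, 1.0, -0.0, 0.0]
ft_force: [1.2, 0.3, -0.6]
width: 0.0869
time: 1.5
ee_pos: [0.5998, 0.2407, 0.2502]
eef_rot: [-0.0, 1.0, 0.0, -0.0]
ft_force: [0.3, 0.0, -0.4]
width: 0.0739
shift [ 0.000e+00 -4.415e+02  4.000e-01] turn 0.1 | now [0.5993 0.2415 0.2504] yang 90.09 w 0.0704 t 1.55 j [-0.55  1.15] F [-0.1  0.7  0. ]
```

View pics/w1.png

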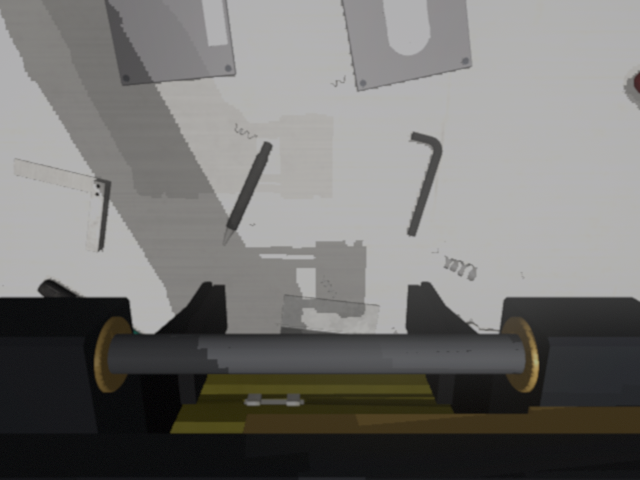

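```bash
python3 - <<'E'
from h import *
import pickle
c=pickle.load(open("w1.pkl","rb"));p=c["pixels"]
cr=p[150:260,5:125,::-1];cv2.imwrite("pics/w1sq.png",cv2.resize(cr,None,fx=5,fy=5,interpolation=cv2.INTER_CUBIC))
def mask(b,t):
    x0,y0,x1,y1=b;m=(p[y0:y1,x0:x1].max(2)<t).astype(np.uint8);n,l,s,_=cv2.connectedComponentsWithStats(m);k=1+np.argmax(s[1:,4]);v,u=np.where(l==k);return np.c_[u+x0,v+y0]
uv=mask((215,135,280,255),110)
W=ray(c,uv,.006)[:,:2]*1000;m=W.mean(0);d=np.linalg.eigh(np.cov(W.T))[1][:,1];d*=np.sign(d[0]);q=(W-m)@d
print("punch n",len(W),m.round(1),"ang",np.degrees(np.arctan2(d[1],d[0])).round(1),"ext",q.min().round(1),q.max().round(1), "end",(m+d*q.min()).round(1),"mid=end+55.5:",(m+d*(q.min()+55.5)).round(1))
tip=ray(c,(226,243),.006)[0]*1000;print("tip",tip.round(1))
uv=mask((400,120,450,245),110);W=ray(c,uv,.0045)[:,:2]*1000
(cc,wh,a)=cv2.minAreaRect(W.astype(np.float32));print("hex",len(W),cc,wh,a)
# long arm: rows away from bend
L=ray(c,uv[uv[:,1]>162],.0045)[:,:2]*1000;m=L.mean(0);d=np.linalg.eigh(np.cov(L.T))[1][:,1];d*=np.sign(d[0]);q=(W-m)@d
print("hex ang",np.degrees(np.arctan2(d[1],d[0])).round(1),"ends",q.min().round(1),q.max().round(1),"mid (min+4+36)",(m+d*(q.min()+40)).round(1),"via far end -(96-40)",(m+d*(q.max()-56)).round(1))
E
```

```text
punch n 1083 [592.2 175.5] ang -25.9 ext -47.4 51.6 end [549.6 196.2] mid=end+55.5: [599.5 172. ]
tip [646.6 151.3   6. ]
hex 1010 (589.1913452148438, 343.8294677734375) (98.96607971191406, 28.634397506713867) 1.629974603652954
hex ang -14.0 ends -57.8 37.6 mid (min+4+36) [585.3 347. ] via far end -(96-40) [584.7 347.1]
```

View pics/w1sq.png

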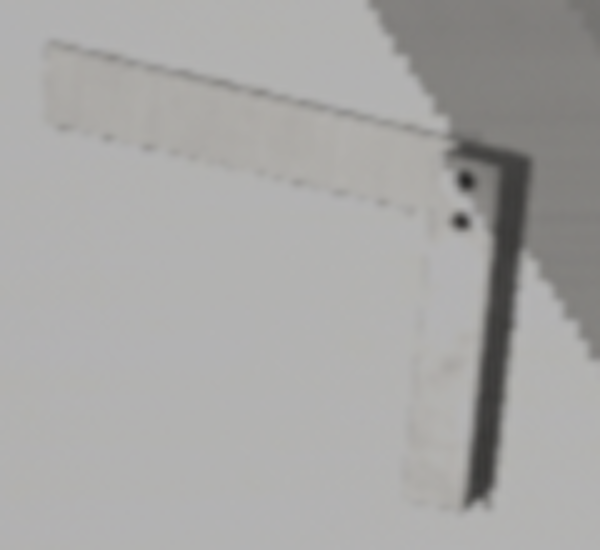

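```bash
python3 - <<'E'
from h import *
import pickle
c=pickle.load(open("w1.pkl","rb"))
P=np.array([(500,160),(465,505),(407,500),(432,215),(447,150)])/5.+[5,150]-.4
W=ray(c,P,.014)[:,:2]*1000;print(W.round(1).tolist())
d=W[1]-W[0];print("len",np.linalg.norm(d),"ang",np.degrees(np.arctan2(d[1],d[0])),"w",np.linalg.norm(W[1]-W[2]))
d/=np.linalg.norm(d);n=np.array([d[1],-d[0]])
print("mid from A",W[0]+d*40+n*6,"from B",W[1]-d*30+n*6)
b=ray(c,np.array([(45,42),(60,128)])/5.+[5,150]-.4,.004)[:,:2]*1000;print("blade end",b)
pts=[((125,83),(232,74))]
for n,cs in dict(square=[(123,84),(235,74)],stubby=[(360,90),(472,67)]).items():
    w=ray(c,cs,.004)[:,:2]*1000;e=w[1]-w[0];print(n,w.round(1).tolist(),np.linalg.norm(e).round(1),"x-axis ang", np.degrees(np.arctan2(*(-e)[::-1])).round(1))
to(.5854,.347,.1,76)
E
```

```text
[[584.5, 43.6], [651.9, 27.5], [650.9, 16.3], [594.8, 29.4], [582.6, 34.0]]
len 69.33062363967461 ang -13.41898671021052 w 11.19756206335207
mid from A [621.97690586  28.46358811] from B [621.32580412  28.61893045]
blade end [[563.72080328 -43.81172728]
 [579.86557257 -44.13275743]]
square [[498.2, 67.2], [489.8, 168.1]] 101.3 x-axis ang -85.3
stubby [[503.3, 280.0], [484.0, 378.8]] 100.8 x-axis ang -79.0
shift [ 13.8 105.5 150.4] turn 14.1 | now [0.5993 0.2415 0.2504] yang 90.09 w 0.0704 t 1.55 j [-0.55  1.15] F [-0.1  0.7  0. ]
```

```bash
python3 -m crank '[[0,[2,15,15],5],[0,[5,45,45],10],[0,[9,75,80],14],[0,[14,95,115],14],[0,[14,105,145],14],[0,[14,105,165],14],[0,[14,105,185],14],[0,[14,105,200],14],[0,[14,105,205],14],[0,[14,105,205],14]]'
python3 - <<'E'
from h import *
c=cam("wrist");cv2.imwrite("pics/w2.png",c["pixels"][:,:,::-1]);to(.5854,.347,.003,76)
E
```

```text
time: 2.38
ee_pos: [0.5844, 0.3462, 0.0443]
eef_rot: [0.121, 0.993, -0.0, -0.001]
ft_force: [-0.6, 0.2, 0.6]
width: 0.0437
shift [ 0.1  0.7 42.8] turn 0.1 | now [0.5853 0.3463 0.0458] yang 76.08 w 0.0433 t 2.43 j [-0.68  0.78] F [ 0.  -0.4  0.9]
```

View pics/w2.png

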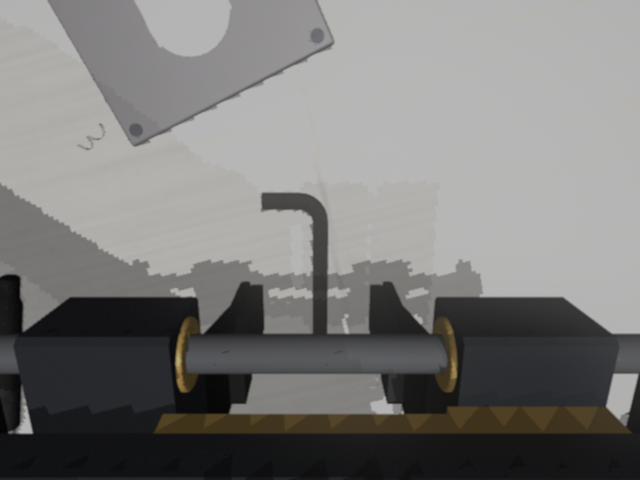

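The hex key's long arm is vertical at column 320, centred between the fingers at 255 and 378. It's aligned, so I descend and grip.

```bash
python3 -m crank '[[0,[0,1,15],0],[0,[0,1,30],0],[0,[0,1,40],0],[0,[0,1,43],0],[0,[0,1,43],0],[-1,[0,1,43],0],[-1,[0,1,43],0],[-1,[0,1,43],0],[-1,[0,1,43],0],[-1,[0,1,43],0],[-1,[0,1,43],0],[-1,[0,1,43],0]]' 25
python3 -c "
from h import *
to(.5,-.25,.15,90)"
```

```text
time: 3.43
ee_pos: [0.5864, 0.3464, 0.0028]
eef_rot: [0.122, 0.993, 0.0, 0.0]
ft_force: [-0.1, 0.6, 0.3]
width: 0.0077
shift [ -60.4 -599.6 -147.2] turn -14.0 | now [0.5864 0.3464 0.0028] yang 76.0 w 0.0077 t 3.43 j [-0.68  0.78] F [-0.1  0.6  0.3]
```

```bash
python3 -m crank '[[-1,[0,0,-15],0],[-1,[0,0,-50],0],[-1,[0,-5,-90],0],[-1,[-3,-30,-125],0],[-1,[-7,-68,-150],-2],[-1,[-11,-108,-170],-4],[-1,[-15,-148,-185],-6],[-1,[-19,-188,-195],-8],[-1,[-23,-228,-197],-10],[-1,[-27,-268,-197],-12],[-1,[-31,-308,-197],-14],[-1,[-35,-348,-197],-14]]'
python3 -c "
from h import *
to(.52,-.26,.2,90)"
```

```text
time: 4.43
ee_pos: [0.5359, 0.0016, 0.201]
eef_rot: [-0.001, 1.0, 0.0, 0.001]
ft_force: [0.5, 0.6, -1.1]
width: 0.0075
shift [  16.4 -261.5    1. ] turn 0.1 | now [0.5359 0.0016 0.201 ] yang 90.13 w 0.0075 t 4.43 j [-0.32  1.52] F [ 0.5  0.6 -1.1]
```

```bash
python3 -m crank '[[-1,[2,-35,0],0],[-1,[5,-75,0],0],[-1,[8,-115,0],0],[-1,[11,-155,0],0],[-1,[14,-195,0],0],[-1,[16,-230,0],0],[-1,[16,-252,0],0],[-1,[16,-260,0],0],[-1,[16,-260,0],0],[-1,[16,-260,0],0]]'
python3 - <<'E'
from h import *
import pickle
c=cam("wrist");pickle.dump(c,open("w3.pkl","wb"));cv2.imwrite("pics/w3.png",c["pixels"][:,:,::-1]);to(.4335,-.27,.007,89.5)
E
```

```text
time: 5.27
ee_pos: [0.5207, -0.2556, 0.1999]
eef_rot: [-0.0, 1.0, 0.0, 0.0]
ft_force: [-0.0, 0.9, -1.5]
width: 0.0077
shift [ 87.5 -15.1 192.8] turn 0.6 | now [ 0.521  -0.2547  0.1998] yang 90.1 w 0.0074 t 5.32 j [0.   2.04] F [ 0.2  0.5 -1.4]
```

View pics/w3.png

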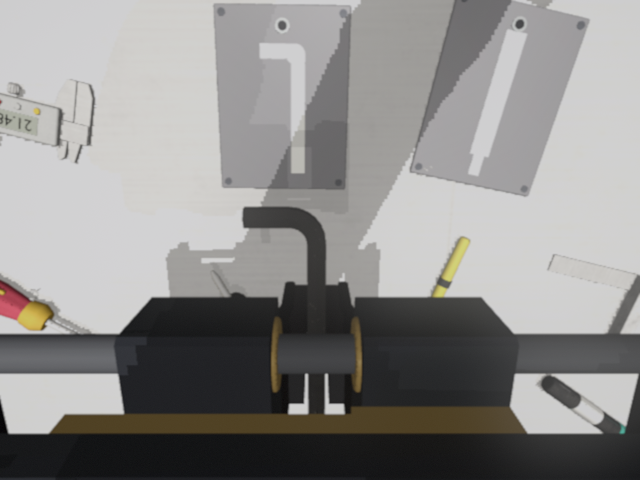

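```bash
cat > pf.py <<'E'
from h import *
def fit(c,uv,T,z=.004):
    W=ray(c,uv,z)[:,:2];T=np.array(T)/1000.
    a=T-T.mean(0);b=W-W.mean(0);th=np.arctan2((a[:,0]*b[:,1]-a[:,1]*b[:,0]).sum(),(a*b).sum())
    R=np.array([[np.cos(th),-np.sin(th)],[np.sin(th),np.cos(th)]]);o=W.mean(0)-R@T.mean(0)
    print("res",((W-(T@R.T+o))*1000).round(1).tolist());return o,R,np.degrees(th)
off=dict(square=(-.04,.067),stubby=(0,.076),hexkey=(-.012,.054),punch=(0,.062))
def goal(n,o,R,th): print(n,"o",o.round(4),"goal",(o+R@off[n]).round(4),"y-axis",round(th+90,1))
E
python3 - <<'E'
from pf import *
import pickle
c=pickle.load(open("w3.pkl","rb"))
C={(52,-15):0,(-52,-15):0}
goal("hexkey",*fit(c,[(214,3),(350,5),(345,189),(223,188),(282,25)],[(52,-15),(-52,-15),(-52,125),(52,125),(0,0)]))
goal("punch",*fit(c,[(588,17),(527,195),(411,171),(519,24)],[(-52,-15),(-52,125),(52,125),(0,0)]))
# silhouette hex: bend outer corner / tip end
W=ray(c,[(298,48),(298,173),(260,51)],.004);print("sil",W.round(4).tolist())
w=ray(c,[(317,270),(315,217),(244,217)],.2015);print("held",w.round(4).tolist())
E
```

```text
res [[0.2, 1.1], [0.5, -1.0], [-0.3, -0.7], [-0.2, 0.8], [-0.3, -0.2]]
hexkey o [ 0.3805 -0.2815] goal [ 0.4347 -0.27  ] y-axis -0.6
res [[0.4, -1.4], [-0.8, -1.2], [-0.4, 1.6], [0.8, 1.0]]
punch o [ 0.3788 -0.1029] goal [ 0.4396 -0.1151] y-axis -11.4
sil [[0.3964, -0.2697, 0.004], [0.4923, -0.2708, 0.004], [0.3985, -0.299, 0.004]]
held [[0.5043, -0.2555, 0.2015], [0.4826, -0.2563, 0.2015], [0.4826, -0.2835, 0.2015]]
```

```bash
python3 -m crank '[[-1,[15,-3,10],0],[-1,[45,-8,35],0.5],[-1,[72,-12,70],0.6],[-1,[85,-14,105],0.6],[-1,[85,-14,140],0.6],[-1,[85,-14,165],0.6],[-1,[85,-14,178],0.6],[-1,[85,-14,184],0.6],[-1,[85,-14,184],0.6]]'
python3 - <<'E'
from h import *
import pickle
c=cam("wrist");pickle.dump(c,open("w4.pkl","wb"));cv2.imwrite("pics/w4.png",c["pixels"][:,:,::-1]);to(.4362,-.269,.0075,89.4)
E
```

```text
time: 6.07
ee_pos: [0.4355, -0.2687, 0.0147]
eef_rot: [0.004, 1.0, 0.001, -0.001]
ft_force: [-0.2, 1.0, -1.3]
width: 0.0077
shift [-0.   0.5  8.3] turn 0.1 | now [ 0.4362 -0.2695  0.0158] yang 89.5 w 0.0077 t 6.12 j [0.08 2.18] F [ 0.2 -0.  -0.8]
```

View pics/w4.png

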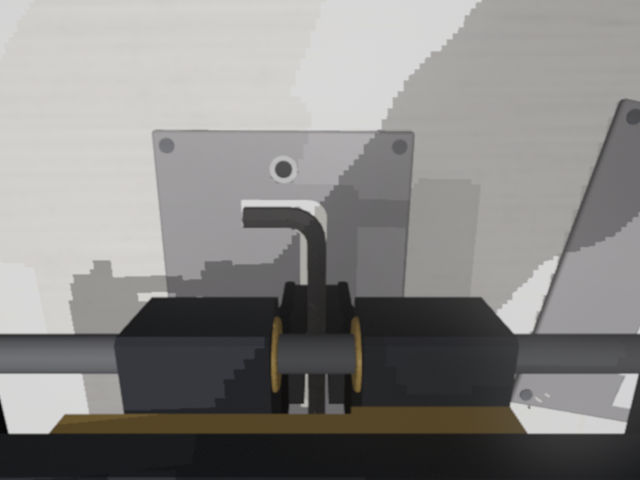

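```bash
python3 -m crank '[[-1,[0,0,4],0],[-1,[0,0,7],0],[-1,[0,0,8],0],[-1,[0,0,8],0],[-0.6,[0,0,8],0],[-0.3,[0,0,8],0],[-0.3,[0,0,8],0],[-0.3,[0,0,8],0]]'
python3 -m crank '[[-0.3,[0,0,-10],0],[-0.3,[0,0,-40],0],[-0.3,[-10,0,-80],0],[-0.3,[-40,0,-115],0],[-0.3,[-70,0,-145],0],[-0.3,[-85,0,-165],0],[0,[-85,0,-175],0],[0,[-85,0,-175],0]]'
python3 - <<'E'
from h import *
import pickle
c=cam("wrist");pickle.dump(c,open("w5.pkl","wb"));cv2.imwrite("pics/w5.png",c["pixels"][:,:,::-1]);to(.5995,.1725,.2,64)
E
```

```text
time: 6.78
ee_pos: [0.4357, -0.2706, 0.0077]
eef_rot: [0.005, 1.0, -0.0, 0.0]
ft_force: [-0.2, 0.1, -0.0]
width: 0.0259
time: 7.45
ee_pos: [0.522, -0.272, 0.1854]
eef_rot: [0.005, 1.0, -0.001, 0.002]
ft_force: [-0.5, -0.4, 0.1]
width: 0.0373
shift [-74.3 445.2 -16.7] turn 25.4 | now [ 0.5204 -0.2719  0.1833] yang 89.38 w 0.0399 t 7.5 j [0.02 2.07] F [-0.5  0.2 -0.5]
```

View pics/w5.png

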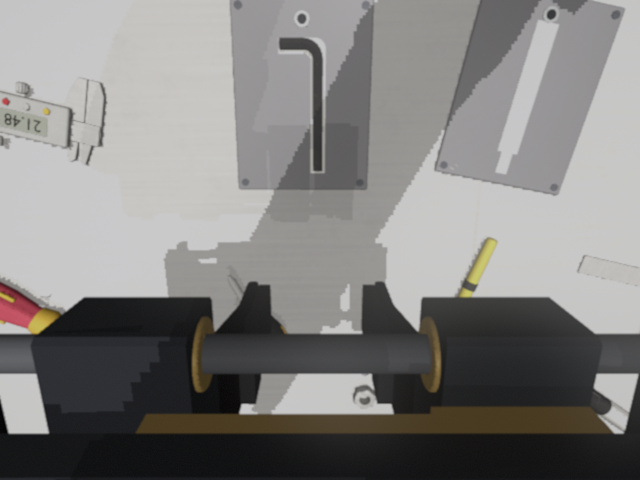

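```bash
python3 -m crank '[[0,[-20,0,-5],0],[0,[-55,-5,-10],0],[0,[-95,-10,-20],0],[0,[-130,-15,-30],0],[0,[-150,-18,-30],0],[0,[-155,-20,-30],0],[0,[-155,-20,-30],0],[0,[-155,-20,-30],0]]'
python3 - <<'E'
from h import *
import pickle
c=cam("wrist");pickle.dump(c,open("w6.pkl","wb"));cv2.imwrite("pics/w6.png",c["pixels"][:,:,::-1]);to(.628,-.318,.2,119)
c0,_=pickle.load(open("c0.pkl","rb"))
for z in (0,.05):print(z,ray(c0,[(560,345),(620,398),(415,205)],z).round(3).tolist())
E
```

```text
time: 8.17
ee_pos: [0.6735, -0.2939, 0.2111]
eef_rot: [0.006, 1.0, 0.0, -0.001]
ft_force: [0.4, -0.5, 0.2]
width: 0.0435
shift [ 45.2 -24.8  11.7] turn -29.7 | now [ 0.6735 -0.2938  0.2117] yang 89.29 w 0.0434 t 8.22 j [0.09 2.05] F [-0.   0.4  0.3]
0 [[0.805, -0.416, 0.0], [0.809, -0.537, 0.0], [0.818, 0.032, 0.0]]
0.05 [[0.762, -0.425, 0.05], [0.766, -0.538, 0.05], [0.775, -0.008, 0.05]]
```

View pics/w6.png

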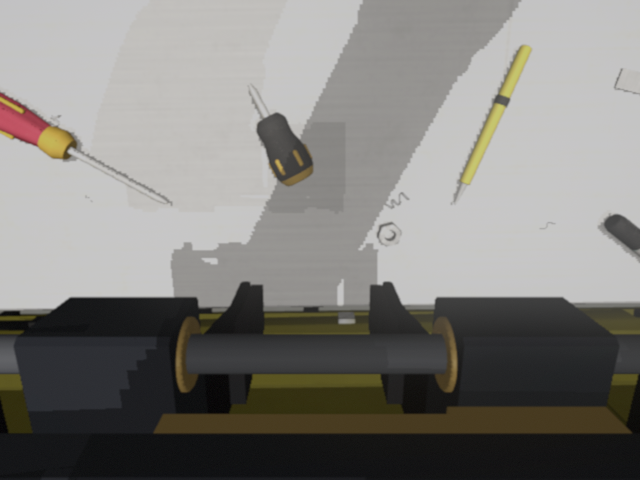

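```bash
python3 - <<'E'
from h import *
import pickle
c=pickle.load(open("w6.pkl","rb"));p=c["pixels"].astype(int)
x0,y0,x1,y1=235,75,330,195;q=p[y0:y1,x0:x1]
m=((q.max(2)<85)|(q[:,:,0]-q[:,:,2]>60)).astype(np.uint8);m=cv2.morphologyEx(m,cv2.MORPH_CLOSE,np.ones((3,3)))
n,l,s,_=cv2.connectedComponentsWithStats(m);k=1+np.argmax(s[1:,4]);v,u=np.where(l==k)
W=ray(c,np.c_[u+x0,v+y0],.0165)[:,:2]*1000
t=ray(c,(250,86),.0165)[0,:2]*1000
mn=W.mean(0);d=mn-t;d/=np.linalg.norm(d);e=(W-t)@d;n_=np.array([-d[1],d[0]]);w=(W-t)@n_
print(len(W),"tip",t.round(1),"mean",mn.round(1),"ang",np.degrees(np.arctan2(d[1],d[0])).round(1),"ext",e.min().round(1),e.max().round(1),"w",w.min().round(1),w.max().round(1))
print("mid from tip56",(t+56*d).round(1),"from handle extents",(t+d*(e.min()+e.max())/2).round(1))
ev=np.linalg.eigh(np.cov(W.T))[1][:,1];print("pca",np.degrees(np.arctan2(ev[1],ev[0])))
to(.6258,-.317,.2,-61)
E
```

```text
2057 tip [ 575.5 -344.8] mean [ 625.4 -319.4] ang 26.9 ext 27.1 82.6 w -16.0 15.9
mid from tip56 [ 625.4 -319.4] from handle extents [ 624.4 -319.9]
pca -153.6128985715026
shift [ 47.4 -23.8  11.7] turn -29.7 | now [ 0.6735 -0.2938  0.2117] yang 89.29 w 0.0434 t 8.22 j [0.09 2.05] F [-0.   0.4  0.3]
```

```bash
python3 -m crank '[[0.6,[5,-2,0],7],[0.6,[10,-5,0],14],[0.6,[20,-10,0],21],[0.6,[30,-16,10],28],[0.6,[40,-20,20],35],[0.6,[48,-25,30],42],[0.6,[48,-25,30],49],[0.6,[48,-25,30],56],[0.6,[48,-25,30],63],[0.6,[48,-25,30],70],[0.6,[48,-25,30],77],[0.6,[48,-25,30],84]]'
python3 -m crank '[[0.6,[0,0,0],7],[0.6,[0,0,0],14],[0.6,[0,0,0],21],[0.6,[0,0,0],28],[0.6,[0,0,0],35],[0.6,[0,0,0],42],[0.6,[0,0,0],49],[0.6,[0,0,0],56],[0.6,[0,0,0],63],[0.6,[0,0,0],68],[0.6,[0,0,0],68.5],[0.6,[0,0,0],68.5]]'
python3 -c "
from h import *
to(.6252,-.3194,.003,-63.3)"
```

```text
time: 9.22
ee_pos: [0.6255, -0.3176, 0.1829]
eef_rot: [0.676, 0.737, 0.001, -0.0]
ft_force: [0.4, 0.4, -0.3]
width: 0.0694
time: 10.22
ee_pos: [0.6261, -0.3176, 0.1828]
eef_rot: [0.972, 0.233, 0.0, -0.0]
ft_force: [-0.2, 0.4, -0.1]
width: 0.0698
shift [ -1.6   1.2 179.8] turn 0.2 | now [ 0.6261 -0.3176  0.1828] yang -63.05 w 0.0698 t 10.22 j [-0.18 -0.34] F [-0.2  0.4 -0.1]
```

```bash
python3 -m crank '[[0.6,[-1,1,15],0],[0.6,[-1.6,1.2,50],0],[0.6,[-1.6,1.2,88],0],[0.6,[-1.6,1.2,120],0],[0.6,[-1.6,1.2,145],0],[0.6,[-1.6,1.2,162],0],[0.6,[-1.6,1.2,173],0],[0.6,[-1.6,1.2,179],0],[0.6,[-1.6,1.2,179.5],0],[-0.6,[-1.6,1.2,179.5],0],[-0.6,[-1.6,1.2,179.5],0],[-0.6,[-1.6,1.2,179.5],0]]' 25
python3 -m crank '[[-0.6,[0,0,0],0],[-0.6,[0,0,0],0],[-0.6,[0,0,0],0],[-0.6,[0,0,0],0],[-0.6,[0,0,-20],0],[-0.6,[0,0,-60],0],[-0.6,[0,0,-100],0],[-0.6,[0,0,-140],0],[-0.6,[0,0,-170],0],[-0.6,[0,0,-190],0],[-0.6,[0,0,-195],0],[-0.6,[0,0,-195],0]]'
python3 - <<'E'
from h import *
c=cam("side");cv2.imwrite("pics/s7.png",c["pixels"][:,:,::-1])
c=cam("wrist");cv2.imwrite("pics/w7.png",c["pixels"][:,:,::-1]);to(.40,.31,.2,-79)
E
```

```text
time: 11.22
ee_pos: [0.6269, -0.3197, 0.0044]
eef_rot: [0.973, 0.233, 0.001, 0.001]
ft_force: [-0.7, -0.4, 0.1]
width: 0.057
time: 12.22
ee_pos: [0.6266, -0.3197, 0.1993]
eef_rot: [0.973, 0.233, 0.001, 0.001]
ft_force: [0.7, -0.8, -1.3]
width: 0.0292
shift [  83.2 -663.    -3.6] turn 15.9 | now [ 0.6258 -0.3188  0.1964] yang -63.1 w 0.03 t 12.32 j [-0.18 -0.34] F [ 0.6 -0.6 -2. ]
```

View pics/w7.png

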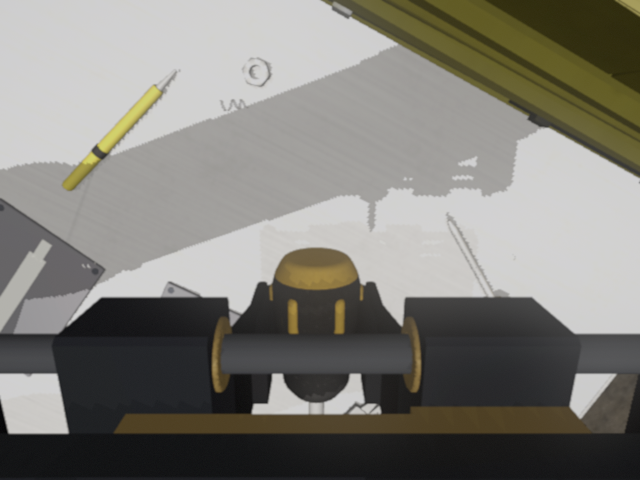

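View pics/s7.png

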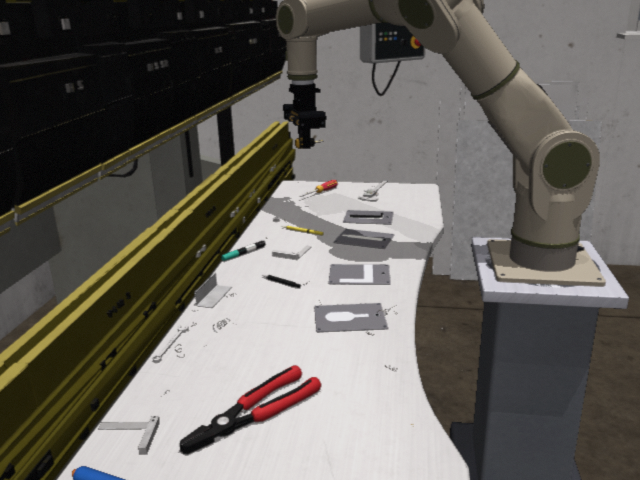

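```bash
python3 -c "
from h import *
to(.42,.31,.2,-79)"
python3 -m crank '[[-0.6,[5,-15,0],0],[-0.6,[10,-50,0],0],[-0.6,[14,-90,0],1],[-0.6,[18,-130,0],2],[-0.6,[22,-170,0],4],[-0.6,[27,-210,0],6],[-0.6,[32,-250,0],8],[-0.6,[37,-290,0],10],[-0.6,[42,-330,0],12],[-0.6,[47,-370,0],14],[-0.6,[52,-410,0],16],[-0.6,[57,-450,0],16]]'
python3 -c "
from h import *
to(.42,.31,.2,-79)"
```

```text
shift [ 101.  -653.9   -3.6] turn 15.9 | now [ 0.6258 -0.3188  0.1964] yang -63.1 w 0.03 t 12.32 j [-0.18 -0.34] F [ 0.6 -0.6 -2. ]
time: 13.32
ee_pos: [0.4753, 0.0992, 0.1965]
eef_rot: [0.996, 0.094, -0.001, 0.001]
ft_force: [0.1, 0.5, -0.5]
width: 0.0303
shift [ -14.9 -217.4   -3.5] turn -0.2 | now [0.4753 0.0992 0.1965] yang -79.22 w 0.0303 t 13.32 j [-1.56 -1.65] F [ 0.1  0.5 -0.5]
```

```bash
python3 -m crank '[[-0.6,[-3,-40,-1],0],[-0.6,[-6,-80,-2],0],[-0.6,[-9,-120,-3],0],[-0.6,[-12,-160,-3],0],[-0.6,[-15,-195,-3],0],[-0.6,[-15,-212,-3],0],[-0.6,[-15,-217,-3],0],[-0.6,[-15,-217,-3],0],[-0.6,[-15,-217,-3],0]]'
python3 - <<'E'
from h import *
import pickle
c=cam("wrist");pickle.dump(c,open("w8.pkl","wb"));cv2.imwrite("pics/w8.png",c["pixels"][:,:,::-1]);to(.445,.316,.03,-79)
print(np.round(r.read_state()["joint_positions"],2))
E
```

```text
time: 14.07
ee_pos: [0.4214, 0.3066, 0.2002]
eef_rot: [0.996, 0.094, -0.0, 0.001]
ft_force: [0.9, -1.2, -1.6]
width: 0.0299
shift [ 24.8  -5.2 170.5] turn -0.2 | now [0.4217 0.3062 0.2005] yang -79.22 w 0.03 t 14.12 j [-1.71 -1.93] F [ 0.1 -0.4 -1.7]
[-1.71  0.18  1.12  1.81 -0.17  1.26 -1.93]
```

View pics/w8.png

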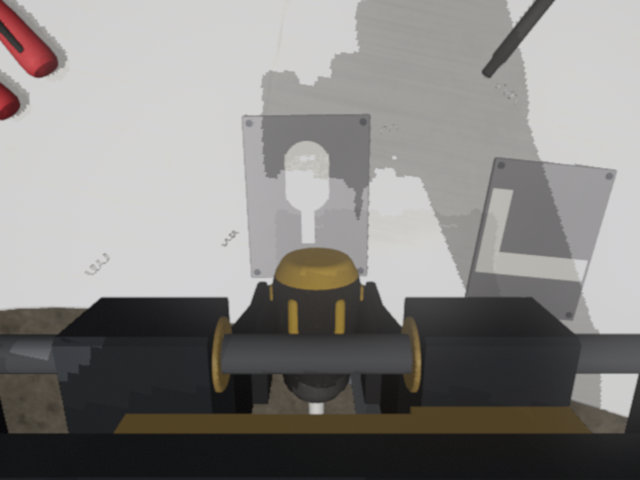

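```bash
python3 - <<'E'
from pf import *
import pickle
c=pickle.load(open("w8.pkl","rb"))
o,R,th=fit(c,[(243,116),(370,114),(251,277),(368,275)],[(-52,125),(52,125),(-52,-15),(52,-15)]);goal("stubby",o,R,th)
print("sil handle end in plate",(R.T@(ray(c,(307,141),.004)[0,:2]-o)).round(4),"blade", (R.T@(ray(c,(308,238),.004)[0,:2]-o)).round(4))
goal("square",*fit(c,[(495,158),(615,168),(574,319)],[(-52,125),(52,125),(52,-15)]))
# held handle end top extents
z=.2005+.0135
w=ray(c,[(317,250),(276,285),(357,285)],z);print(w.round(4).tolist())
E
```

```text
res [[-0.7, -1.3], [-1.0, 0.8], [0.7, 0.4], [1.1, 0.1]]
stubby o [0.372  0.3025] goal [0.4464 0.3179] y-axis 11.6
sil handle end in plate [1.000e-04 1.037e-01] blade [-0.0007  0.0213]
res [[-0.4, -1.7], [-0.5, 1.2], [0.8, 0.5]]
square o [0.3707 0.1053] goal [0.4331 0.1521] y-axis 6.0
[[0.45, 0.3115, 0.214], [0.4338, 0.3239, 0.214], [0.4394, 0.2943, 0.214]]
```

```bash
python3 -c "
from h import *
to(.4462,.3178,.0085,-78.4)"
python3 -m crank '[[-0.6,[8,-2,15],0],[-0.6,[20,-5,50],-0.5],[-0.6,[26,-7,88],-0.8],[-0.6,[26,-7,120],-0.8],[-0.6,[26,-7,145],-0.8],[-0.6,[26,-7,165],-0.8],[-0.6,[26,-7,175],-0.8],[-0.6,[26,-7,180],-0.8],[-0.6,[26,-7,180],-0.8]]'
python3 - <<'E'
from h import *
c=cam("scene");cv2.imwrite("pics/c9.png",cv2.resize(c["pixels"][140:290,160:360,::-1],None,fx=4,fy=4,interpolation=2))
c=cam("wrist");cv2.imwrite("pics/w9.png",c["pixels"][:,:,::-1]);to(.4462,.3178,.0085,-78.4)
E
```

```text
shift [ 26.3  -6.8 192. ] turn -0.8 | now [0.4217 0.3062 0.2005] yang -79.22 w 0.03 t 14.12 j [-1.71 -1.93] F [ 0.1 -0.4 -1.7]
time: 14.87
ee_pos: [0.4457, 0.3191, 0.0211]
eef_rot: [0.995, 0.101, -0.0, 0.0]
ft_force: [0.1, -1.1, -1.3]
width: 0.03
shift [-0.5  2.2 13.8] turn 0.1 | now [0.4463 0.32   0.0223] yang -78.33 w 0.0299 t 14.97 j [-1.44 -1.67] F [-0.2 -0.7 -1.2]
```

View pics/w9.png

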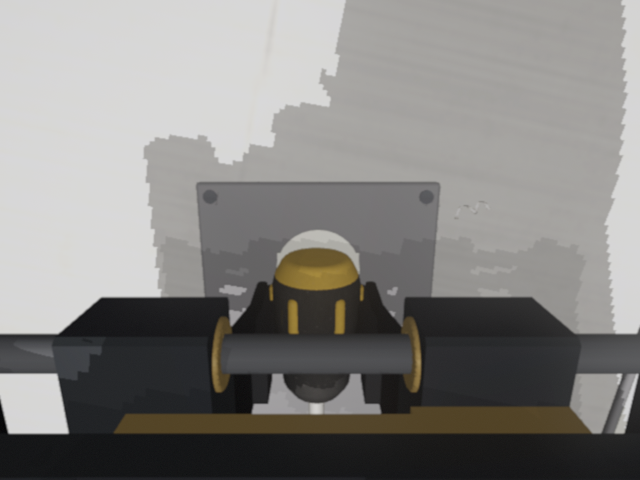

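View pics/c9.png

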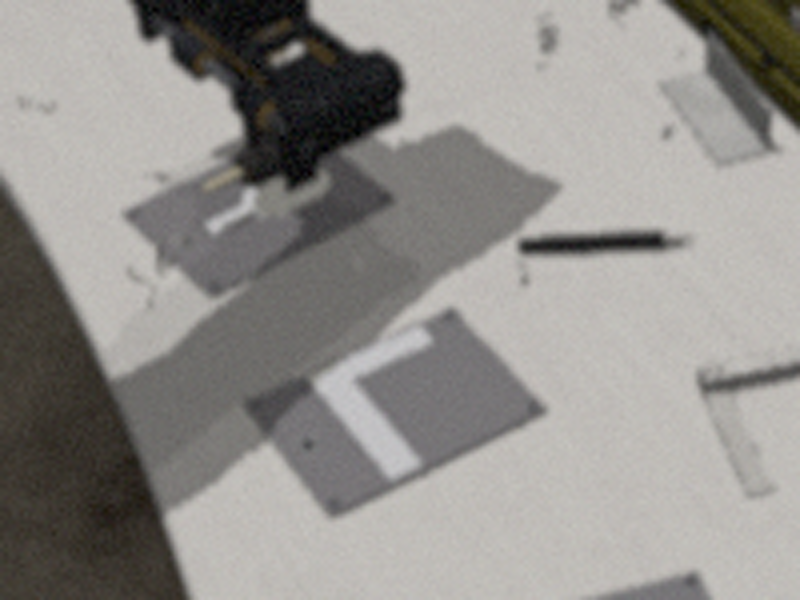

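```bash
python3 -m crank '[[-0.6,[0,1,6],0],[-0.6,[0,1,11],0],[-0.6,[0,1,13],0],[-0.6,[0,1,13.5],0],[-0.6,[0,1,13.5],0],[0.1,[0,1,13.5],0],[0.3,[0,1,13.5],0],[0.5,[0,1,13.5],0],[0.5,[0,1,13.5],0],[0.5,[0,1,13.5],0]]'
python3 -m crank '[[0.5,[0,1,5],0],[0.5,[0,1,-25],0],[0.5,[0,1,-65],0],[0.5,[-20,1,-105],0],[0.5,[-40,1,-140],0],[0,[-50,1,-165],0],[0,[-50,1,-170],0],[0,[-50,1,-170],0]]'
python3 - <<'E'
from h import *
import pickle
c=cam("wrist");pickle.dump(c,open("w10.pkl","wb"));cv2.imwrite("pics/w10.png",c["pixels"][:,:,::-1]);to(.5995,.1725,.1,-116)
E
```

```text
time: 15.8
ee_pos: [0.4458, 0.319, 0.0077]
eef_rot: [0.995, 0.102, 0.0, -0.0]
ft_force: [1.2, -0.6, -1.1]
width: 0.0553
time: 16.47
ee_pos: [0.3968, 0.3093, 0.179]
eef_rot: [0.995, 0.103, 0.0, -0.002]
ft_force: [-0.0, 0.2, -0.2]
width: 0.0526
shift [170.8 174.7  77.7] turn 37.8 | now [0.3966 0.3087 0.1777] yang -78.21 w 0.0492 t 16.52 j [-1.81 -1.97] F [-0.5  0.  -0.3]
```

View pics/w10.png

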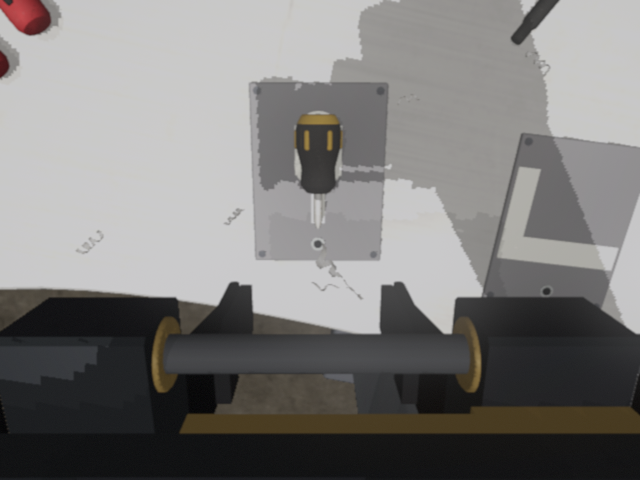

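```bash
python3 - <<'E'
from pf import *
import pickle
c=pickle.load(open("w10.pkl","rb"))
o,R,th=fit(c,[(249,83),(388,83),(252,261),(381,260),(318,244)],[(-52,125),(52,125),(-52,-15),(52,-15),(0,0)]);goal("stubby",o,R,th)
for n,p,z in [("hend",(319,115),.0205),("left",(295,145),.0205),("right",(342,145),.0205),("neck",(319,192),.0205),("tip",(318,226),.0205),("silhend",(319,110),.004)]: print(n,(R.T@(ray(c,p,z)[0,:2]-o)*1000).round(1))
goal("square",*fit(c,[(524,133),(547,291)],[(-52,125),(0,0)]))
E
```

```text
res [[-0.5, -1.0], [-0.4, 0.2], [-0.6, 2.1], [1.5, -0.7], [0.0, -0.6]]
stubby o [0.371  0.3033] goal [0.4455 0.3186] y-axis 11.6
hend [  0.8 101.8]
left [-16.6  80.6]
right [17.7 80.8]
neck [ 1.1 46. ]
tip [ 0.5 19.5]
silhend [  0.8 105.3]
res [[-0.1, -0.1], [0.1, 0.1]]
square o [0.3701 0.1045] goal [0.4333 0.1503] y-axis 5.1
```

```bash
python3 -m crank '[[0,[15,15,0],5],[0,[40,40,5],12],[0,[68,69,15],19],[0,[96,98,30],26],[0,[124,127,50],32],[0,[150,153,75],38],[0,[166,170,100],38],[0,[171,175,118],38],[0,[171,175,127],38],[0,[171,175,128],38],[0,[171,175,128],38]]'
python3 - <<'E'
from h import *
c=cam("wrist");cv2.imwrite("pics/w11.png",c["pixels"][:,:,::-1]);to(.5992,.1725,.003,-116)
E
```

```text
time: 17.43
ee_pos: [0.599, 0.1711, 0.0483]
eef_rot: [0.974, -0.227, -0.001, 0.001]
ft_force: [0.4, 0.5, 0.8]
width: 0.0438
shift [-0.6 -0.5 46.5] turn -0.2 | now [0.5995 0.1718 0.0495] yang -116.25 w 0.0437 t 17.48 j [-1.07 -1.91] F [-0.4 -0.4  0.3]
```

View pics/w11.png

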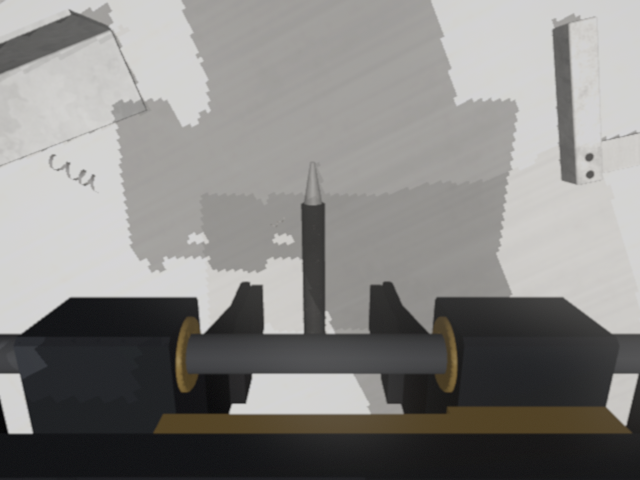

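```bash
python3 -m crank '[[0,[0,-0.5,15],0],[0,[0,-0.5,32],0],[0,[0,-0.5,42],0],[0,[0,-0.5,46],0],[0,[0,-0.5,46],0],[-1,[0,-0.5,46],0],[-1,[0,-0.5,46],0],[-1,[0,-0.5,46],0],[-1,[0,-0.5,46],0],[-1,[0,-0.5,46],0],[-1,[0,-0.5,46],0],[-1,[0,-0.5,46],0]]' 25
python3 - <<'E'
from h import *
c=cam("wrist");s=r.read_state();t=ray(c,(314,0),.006)
cv2.imwrite("pics/w12.png",c["pixels"][:,:,::-1]);to(.5992,.1725,.003,-116)
E
```

```text
time: 18.48
ee_pos: [0.6002, 0.1716, 0.0038]
eef_rot: [0.974, -0.227, 0.0, -0.0]
ft_force: [-0.7, 0.2, 2.1]
width: 0.0112
shift [-1.3 -0.4  0.8] turn -0.3 | now [0.6002 0.1716 0.0038] yang -116.3 w 0.0112 t 18.53 j [-1.04 -1.88] F [-1.  -0.4  2. ]
```

View pics/w12.png

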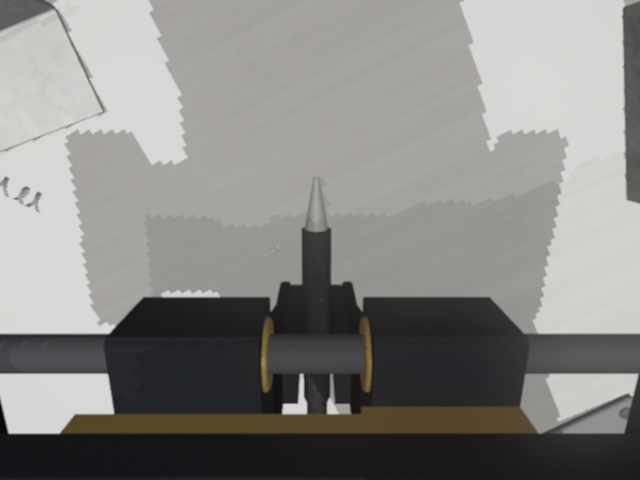

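```bash
python3 -m crank '[[-1,[0,0,-15],0],[-1,[0,0,-50],0],[-1,[0,0,-90],0],[-1,[0,10,-120],0]]'
python3 - <<'E'
from h import *
c=cam("wrist");s=r.read_state();t=ray(c,(317,178),s["ee_pos"][2]+.002)[0]
print("tip dist",np.linalg.norm((t-s["ee_pos"])[:2]));to(.445,-.115,.15,-101.4)
E
```

```text
time: 18.87
ee_pos: [0.5964, 0.1638, 0.127]
eef_rot: [0.974, -0.227, 0.001, -0.0]
ft_force: [1.8, 0.2, -0.4]
width: 0.0111
tip dist 0.05120964654449987
shift [-14.8 314.8 -17.6] turn -15.0 | now [0.5983 0.1604 0.1324] yang -116.41 w 0.0113 t 18.92 j [-1.12 -1.95] F [ 4.  -3.8  3.6]
```

```bash
python3 -m crank '[[-1,[-2,40,-8],-2],[-1,[-4,80,-15],-4],[-1,[-6,120,-18],-6],[-1,[-8,160,-18],-8],[-1,[-10,200,-18],-10],[-1,[-12,240,-18],-12],[-1,[-14,275,-18],-15],[-1,[-15,300,-18],-15],[-1,[-15,312,-18],-15],[-1,[-15,315,-18],-15],[-1,[-15,315,-18],-15]]'
python3 - <<'E'
from h import *
import pickle
c=cam("wrist");pickle.dump(c,open("w13.pkl","wb"));cv2.imwrite("pics/w13.png",c["pixels"][:,:,::-1]);to(.4416,-.1155,.025,-101.4)
E
```

```text
time: 19.83
ee_pos: [0.4425, -0.1134, 0.1417]
eef_rot: [0.995, -0.099, 0.0, -0.001]
ft_force: [0.1, 0.8, 0.0]
width: 0.0113
shift [ -0.7   3.1 116.8] turn 0.1 | now [ 0.4429 -0.1126  0.1418] yang -101.31 w 0.0111 t 19.88 j [-1.15 -1.65] F [ 1.2  1.1 -0.8]
```

View pics/w13.png

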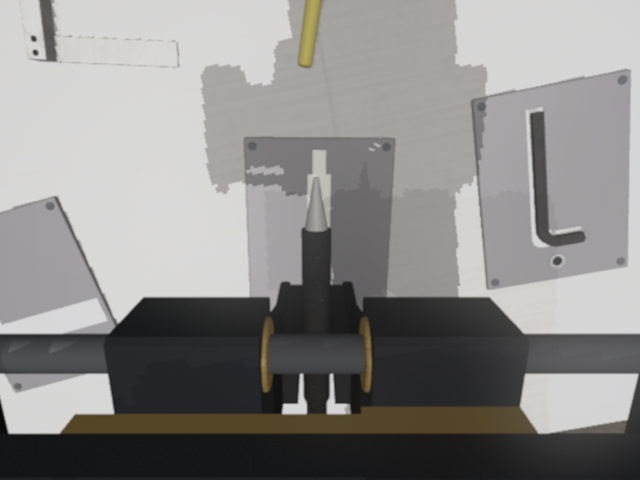

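```bash
python3 - <<'E'
from pf import *
import pickle
c=pickle.load(open("w13.pkl","rb"))
o,R,th=fit(c,[(244,138),(395,138)],[(-52,125),(52,125)]);goal("punch",o,R,th)
for n,p,z in [("siltip",(319,150),.004),("heldtip",(317,178),.1438),("shoulder held",(317,229),.1438),("silshoulder",(319,175),.004)]: print(n,(R.T@(ray(c,p,z)[0,:2]-o)*1000).round(1))
E
python3 -m crank '[[-1,[0,1,15],0],[-1,[0,2,45],0],[-1,[0,2,80],0],[-1,[0,2,105],0],[-1,[0,2,117],0],[-1,[0,2,120],0],[-1,[0,2,120],0],[-1,[0,2,120],0]]'
python3 - <<'E'
from h import *
import pickle
c=cam("wrist");pickle.dump(c,open("w14.pkl","wb"));cv2.imwrite("pics/w14.png",c["pixels"][:,:,::-1]);to(.4416,-.1155,.008,-101.4)
E
```

```text
res [[-0.1, -0.6], [0.1, 0.6]]
punch o [ 0.3787 -0.1028] goal [ 0.4395 -0.1151] y-axis -11.4
siltip [ -0.3 117. ]
heldtip [ -1.7 118.2]
shoulder held [-1.7 98.5]
silshoulder [-0.3 99.8]
time: 20.55
ee_pos: [0.443, -0.115, 0.0221]
eef_rot: [0.995, -0.098, 0.0, 0.0]
ft_force: [-0.4, 0.1, -1.0]
width: 0.0112
shift [-1.5  0.9 14.4] turn 0.1 | now [ 0.4433 -0.1149  0.0224] yang -101.25 w 0.011 t 20.6 j [-0.82 -1.23] F [-0.   0.5 -0.2]
```

View pics/w14.png

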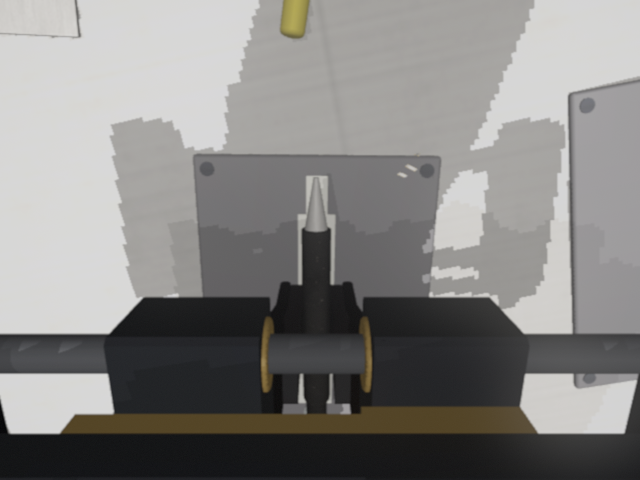

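```bash
python3 -m crank '[[-1,[-0.5,0,7],0],[-1,[-0.5,0,12],0],[-1,[-0.5,0,14],0],[-1,[-0.5,0,14],0],[-1,[-0.5,0,14],0],[-0.6,[-0.5,0,14],0],[-0.3,[-0.5,0,14],0],[-0.3,[-0.5,0,14],0],[-0.3,[-0.5,0,14],0]]'
python3 -m crank '[[-0.3,[0,0,-10],0],[-0.3,[0,0,-40],0],[-0.3,[0,0,-80],0],[-0.3,[0,0,-115],0],[-0.1,[0,0,-145],0],[0,[0,0,-165],0],[0,[0,0,-170],0],[0,[0,0,-170],0]]'
python3 - <<'E'
from h import *
import pickle
c=cam("wrist");pickle.dump(c,open("w15.pkl","wb"));cv2.imwrite("pics/w15.png",c["pixels"][:,:,::-1]);to(.6215,.0285,.05,-103.4)
E
```

```text
time: 21.35
ee_pos: [0.4417, -0.115, 0.0075]
eef_rot: [0.995, -0.098, 0.0, -0.0]
ft_force: [0.6, -0.3, 0.6]
width: 0.0269
time: 22.02
ee_pos: [0.4431, -0.1145, 0.1793]
eef_rot: [0.995, -0.098, 0.002, -0.003]
ft_force: [0.4, 0.7, -0.5]
width: 0.0422
shift [ 148.  -175.2  127.7] turn 2.1 | now [ 0.4421 -0.1144  0.1777] yang -101.25 w 0.043 t 22.07 j [-1.11 -1.75] F [ 0.4 -0.7 -0.5]
```

View pics/w15.png

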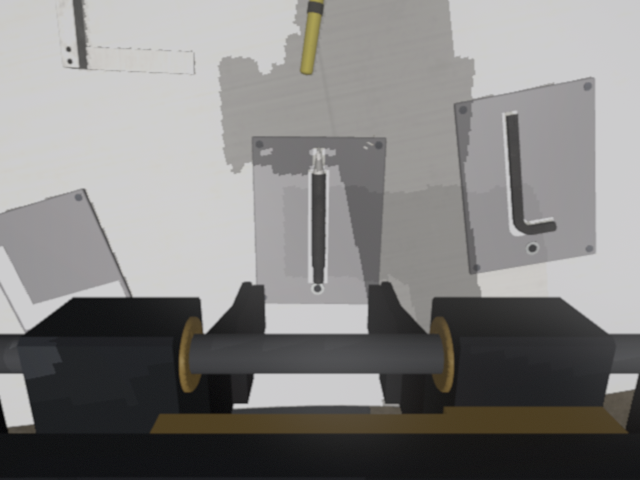

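```bash
python3 -m crank '[[0,[15,-18,0],1],[0,[40,-48,5],2],[0,[66,-78,15],2.1],[0,[92,-109,35],2.1],[0,[118,-140,60],2.1],[0,[138,-162,90],2.1],[0,[148,-175,115],2.1],[0,[148,-175,127],2.1],[0,[148,-175,127],2.1],[0,[148,-175,127],2.1]]'
python3 - <<'E'
from h import *
c=cam("wrist");cv2.imwrite("pics/w16.png",c["pixels"][:,:,::-1]);to(.6215,.0285,.006,-103.4)
E
```

```text
time: 22.9
ee_pos: [0.6191, 0.0267, 0.0452]
eef_rot: [0.993, -0.116, -0.003, 0.003]
ft_force: [0.9, -0.2, 0.6]
width: 0.0439
shift [ 1.  -3.4 41.9] turn -0.1 | now [0.6197 0.0254 0.0479] yang -103.48 w 0.0436 t 22.95 j [-0.81 -1.49] F [ 0.5 -0.9  1.1]
```

View pics/w16.png

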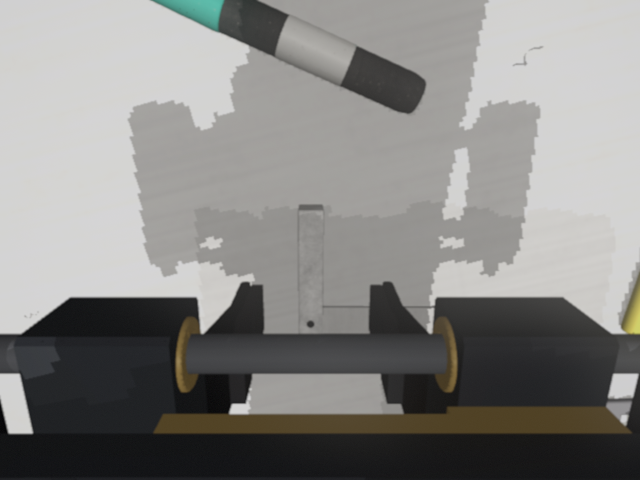

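```bash
python3 - <<'E'
from h import *
c=cam("wrist");s=r.read_state();R=Ro.from_quat(s["eef_rot"]).as_matrix()
for p in [(311,211),(311,324),(299,260),(323,260)]:
    w=ray(c,p,.014)[0];print(p,w.round(4),((R.T@(w-s["ee_pos"]))[:2]*1000).round(1))
to(.6215,.0285,.006,-103.4)
E
```

```text
(311, 211) [0.6521 0.0197 0.014 ] [32.2 -2.3]
(311, 324) [0.5954 0.0335 0.014 ] [-26.3  -2.4]
(299, 260) [0.63   0.0311 0.014 ] [ 8.  -8.1]
(323, 260) [0.6272 0.0198 0.014 ] [7.9 3.5]
shift [ 0.3 -3.5 43.8] turn -0.1 | now [0.6204 0.0251 0.0498] yang -103.53 w 0.0436 t 23.0 j [-0.81 -1.49] F [-0.6 -0.3  0.6]
```

```bash
python3 -m crank '[[0,[1,-2,15],0],[0,[2,-2.6,32],0],[0,[2,-2.6,42],0],[0,[2,-2.6,45],0],[0,[2,-2.6,45],0],[-1,[2,-2.6,45],0],[-1,[2,-2.6,45],0],[-1,[2,-2.6,45],0],[-1,[2,-2.6,45],0],[-1,[2,-2.6,45],0],[-1,[2,-2.6,45],0],[-1,[2,-2.6,45],0]]' 35
python3 -m crank '[[-1,[0,0,0],0],[-1,[0,0,-10],0],[-1,[0,0,-40],0],[-1,[0,0,-80],0],[-1,[0,0,-120],0],[-1,[0,0,-145],0],[-1,[0,0,-150],0],[-1,[0,0,-150],0]]'
python3 - <<'E'
from h import *
c=cam("wrist");cv2.imwrite("pics/w17.png",c["pixels"][:,:,::-1]);to(.433,.151,.155,-84.2)
s=r.read_state();R=Ro.from_quat(s["eef_rot"]).as_matrix()
c=cam("side");cv2.imwrite("pics/s17.png",c["pixels"][:,:,::-1])
E
```

```text
time: 24.0
ee_pos: [0.6238, 0.0294, 0.0058]
eef_rot: [0.993, -0.117, 0.0, 0.0]
ft_force: [-1.4, -2.0, 2.6]
width: 0.0113
time: 24.67
ee_pos: [0.6245, 0.0298, 0.1575]
eef_rot: [0.993, -0.117, 0.001, -0.001]
ft_force: [0.1, 0.0, -1.7]
width: 0.0115
shift [-213.4  -73.6    0.5] turn -19.2 | now [0.6236 0.03   0.1555] yang -103.38 w 0.0117 t 24.72 j [-0.86 -1.55] F [ 0.1 -0.3 -3. ]
```

View pics/w17.png

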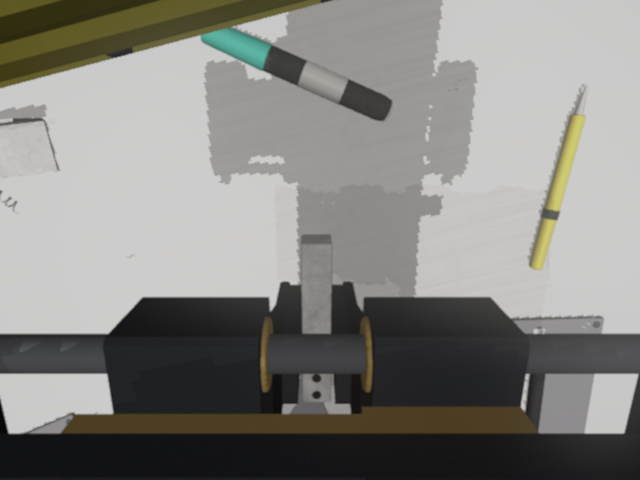

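View pics/s17.png

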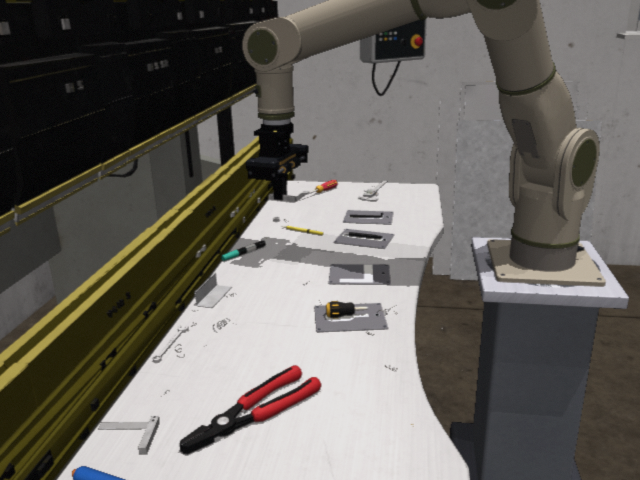

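```bash
python3 -m crank '[[-1,[-15,-5,0],-2],[-1,[-45,-15,0],-4],[-1,[-80,-27,0],-7],[-1,[-115,-39,0],-10],[-1,[-150,-51,0],-14],[-1,[-185,-64,0],-17],[-1,[-205,-71,0],-19],[-1,[-213,-74,0],-19],[-1,[-213,-74,0],-19],[-1,[-213,-74,0],-19]]'
python3 - <<'E'
from h import *
import pickle
c=cam("wrist");pickle.dump(c,open("w18.pkl","wb"));cv2.imwrite("pics/w18.png",c["pixels"][:,:,::-1]);to(.433,.151,.015,-84.4)
s=r.read_state();R=Ro.from_quat(s["eef_rot"]).as_matrix()
for p in [(316,243),(302,270),(330,270)]:
    w=ray(c,p,s["ee_pos"][2]+.008)[0];print(((R.T@(w-s["ee_pos"]))[:2]*1000).round(1))
E
```

```text
time: 25.6
ee_pos: [0.4326, 0.1517, 0.1549]
eef_rot: [0.999, 0.05, -0.001, -0.0]
ft_force: [0.3, 0.1, -1.7]
width: 0.0113
shift [ -0.5  -0.4 140.1] turn 0.0 | now [0.4335 0.1507 0.1551] yang -84.39 w 0.0115 t 25.65 j [-1.61 -1.94] F [ 1.3 -0.2 -1.5]
[29.3 -0.9]
[18.5 -6.2]
[18.5  4.5]
```

View pics/w18.png

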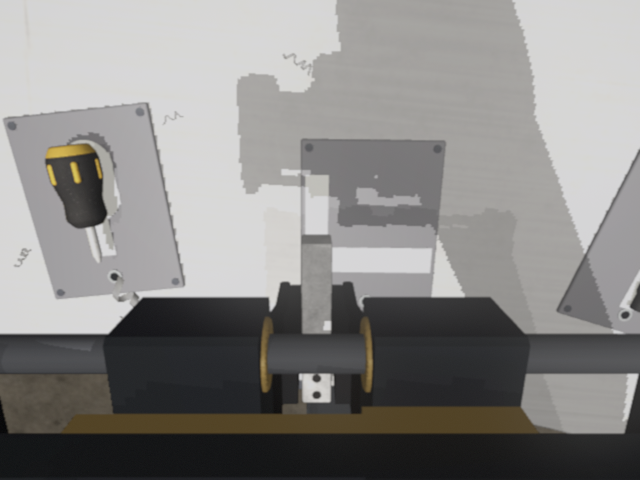

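```bash
python3 - <<'E'
from pf import *
import pickle
c=pickle.load(open("w18.pkl","rb"))
o,R,th=fit(c,[(300,140),(446,141)],[(-52,125),(52,125)]);goal("square",o,R,th)
for p in [(304,220),(328,220),(316,172)]: print((R.T@(ray(c,p,.004)[0,:2]-o)*1000).round(1))
E
```

```text
res [[0.0, -0.0], [-0.0, 0.0]]
square o [0.3696 0.1053] goal [0.4326 0.1513] y-axis 5.3
[-49.2  66.4]
[-31.2  66.5]
[-40.4 102.4]
```

```bash
python3 -m crank '[[-1,[0,-0.5,15],0],[-1,[0,-0.5,50],0],[-1,[0,-0.5,88],0],[-1,[0,-0.5,115],0],[-1,[0,-0.5,128],0],[-1,[0,-0.5,134],0],[-1,[0,-0.5,135],0],[-1,[0,-0.5,135],0]]'
python3 - <<'E'
from h import *
c=cam("wrist");cv2.imwrite("pics/w19.png",c["pixels"][:,:,::-1]);to(.4326,.1513,.010,-84.6)
E
```

```text
time: 26.32
ee_pos: [0.4346, 0.1504, 0.0208]
eef_rot: [0.999, 0.048, 0.0, 0.001]
ft_force: [1.0, 0.2, -2.4]
width: 0.0114
shift [-2.1 -0.4 11.3] turn 0.1 | now [0.4347 0.1511 0.0213] yang -84.47 w 0.0115 t 26.37 j [-1.38 -1.54] F [ 0.   0.2 -1.9]
```

View pics/w19.png

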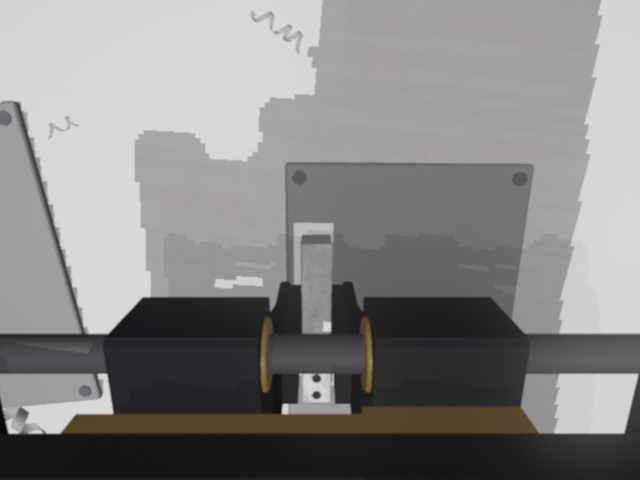

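```bash
python3 -m crank '[[-1,[-1,-1,5],0],[-1,[-1,-1,9],0],[-1,[-1,-1,11],0],[-1,[-1,-1,11],0],[-1,[-1,-1,11],0],[-0.6,[-1,-1,11],0],[-0.3,[-1,-1,11],0],[-0.3,[-1,-1,11],0],[-0.3,[-1,-1,11],0]]'
python3 -m crank '[[-0.3,[0,0,-10],0],[-0.3,[0,0,-40],0],[-0.3,[0,0,-80],0],[-0.3,[0,0,-115],0],[-0.1,[-10,0,-145],0],[0,[-20,0,-170],0],[0,[-20,0,-180],0],[0,[-20,0,-180],0],[0,[-20,0,-180],0]]'
python3 - <<'E'
from h import *
import pickle
c=cam("wrist");pickle.dump(c,open("w20.pkl","wb"));cv2.imwrite("pics/w20.png",c["pixels"][:,:,::-1]);to(.5,.0,.25,-84.6)
for n in("scene","side"):
    c=cam(n);cv2.imwrite(f"pics/{n}20.png",c["pixels"][:,:,::-1])
E
```

```text
time: 27.12
ee_pos: [0.4326, 0.1524, 0.0096]
eef_rot: [0.999, 0.049, 0.0, -0.0]
ft_force: [-0.5, -1.3, -0.7]
width: 0.0275
time: 27.87
ee_pos: [0.413, 0.1511, 0.1906]
eef_rot: [0.999, 0.049, 0.001, -0.002]
ft_force: [1.6, -0.2, -0.1]
width: 0.043
shift [ 72.3 158.3 -60.5] turn 0.2 | now [0.4126 0.1505 0.1895] yang -84.4 w 0.0431 t 27.92 j [-1.65 -2.14] F [ 1.1  0.4 -0.1]
```

View pics/w20.png

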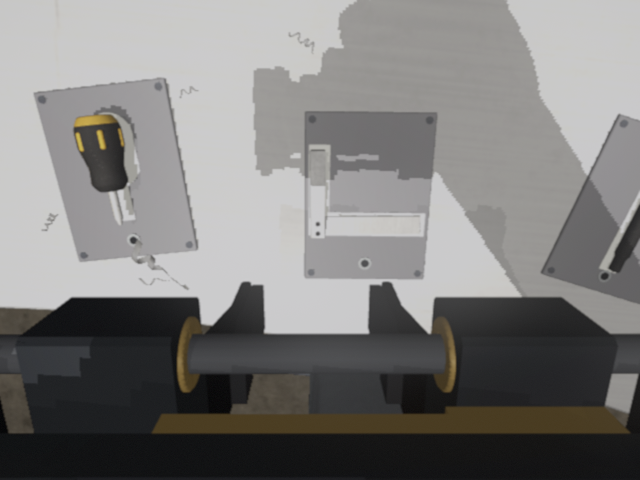

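View pics/scene20.png

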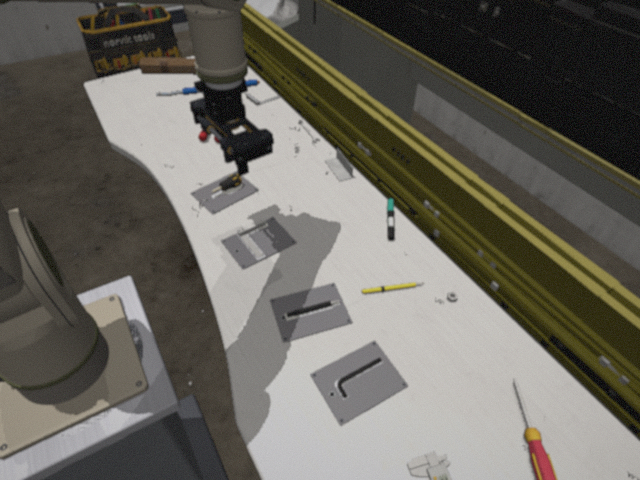

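View pics/side20.png

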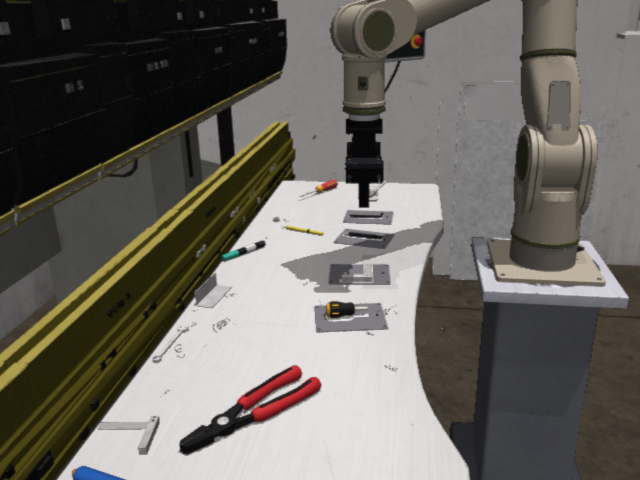

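```bash
python3 - <<'E'
from pf import *
import pickle
c=pickle.load(open("w20.pkl","rb"))
o,R,th=fit(c,[(305,113),(437,112),(425,279),(305,277),(365,264)],[(-52,125),(52,125),(52,-15),(-52,-15),(0,0)]);goal("square",o,R,th)
for p in [(319,150),(309,190),(327,190),(317,238)]: print((R.T@(ray(c,p,.018)[0,:2]-o)*1000).round(1))
o,R,th=fit(c,[(37,95),(164,78),(197,248),(80,262),(133,240)],[(-52,125),(52,125),(52,-15),(-52,-15),(0,0)]);goal("stubby",o,R,th)
for n,p in [("hend",(97,115)),("tip",(120,223)),("l",(75,140)),("r",(124,135))]: print(n,(R.T@(ray(c,p,.0205)[0,:2]-o)*1000).round(1))
c=pickle.load(open("w15.pkl","rb"))
o,R,th=fit(c,[(252,137),(386,138),(317,288)],[(-52,125),(52,125),(0,0)]);goal("punch",o,R,th)
for n,p in [("end",(318,282)),("shoulder",(319,171)),("tip",(319,150))]: print(n,(R.T@(ray(c,p,.01)[0,:2]-o)*1000).round(1))
o,R,th=fit(c,[(455,103),(593,78),(470,273),(595,250),(532,248)],[(-52,125),(52,125),(-52,-15),(52,-15),(0,0)]);goal("hexkey",o,R,th)
for n,p in [("far",(512,114)),("bend",(518,229)),("short tip",(556,226))]: print(n,(R.T@(ray(c,p,.0085)[0,:2]-o)*1000).round(1))
E
```

```text
res [[-1.2, -0.7], [-0.3, 0.6], [0.5, -0.3], [1.9, 0.2], [-0.9, 0.2]]
square o [0.3703 0.1048] goal [0.4332 0.151 ] y-axis 5.4
[-40.4  96.5]
[-48.1  65.6]
[-34.   65.6]
[-41.7  26.3]
res [[-1.8, -3.1], [-0.7, 0.9], [2.2, 1.2], [0.5, -0.5], [-0.2, 1.5]]
stubby o [0.3714 0.3022] goal [0.4459 0.3175] y-axis 11.6
hend [  1.4 102.4]
tip [-0.8 19.2]
l [-19.7  86.3]
r [18.1 86. ]
res [[-0.5, -0.6], [0.0, 0.6], [0.5, 0.0]]
punch o [ 0.3789 -0.1018] goal [ 0.4396 -0.1145] y-axis -11.8
end [0.6 8.4]
shoulder [ 0.4 99.9]
tip [  0.2 115.8]
res [[-0.9, -1.3], [-2.0, 1.3], [1.3, -0.5], [2.7, 0.9], [-1.1, -0.4]]
hexkey o [ 0.3811 -0.2816] goal [ 0.4353 -0.2702] y-axis -0.6
far [-11.2 108.7]
bend [-11.9  18.8]
short tip [18.  15.8]
```

```bash
python3 -c "
from h import *
print(r.close_job())"
```

```text
the job is handed in; nothing more can be done
None
```

All four tools (hex key, stubby screwdriver, centre punch, small square) are on their own plates, and I handed the job in at about 28 s of the 104 s allowed.

- **Placing:** The last wrist-camera measurements put each tool within about 3 mm of its outline. All four point the right way and lie flat, and the gripper is open and clear above them.
- **Left alone:** I never touched the scriber or the nut. They look unmoved in the final pictures, though I did not measure them again.
- **Disagreements:** The scene and side cameras differed from the wrist camera by 2–6 mm along world y, so I used the wrist camera and checked each tool against its outline. The held punch's tip measured 4 mm short of its stated length. I allowed 2 mm for that; after release its two ends put its middle in place to within about 1 mm.
- **Forces:** The logged wrist force never went above about 7 N, and no check failed.

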